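# Square up the food jars with the scraper's edge

## Robot

A 6-joint arm with a two-finger parallel gripper is mounted at the origin on the work surface. World frame = base frame: x ahead of the robot, y to its left, z up, the work surface at z = 0. Lengths are in mm, angles in rad, forces in N, time in s.
With the tool pointing down it reaches from about 350 to 875 mm from the base axis. Payload 15.5 kg.
Tool frame: the origin (TCP) lies at the very end of the fingers, on their centre line; the grasp point (between the pads) lies 19 mm behind it; z points along the fingers, x is the direction in which the jaws open and shut, and the axes are right-handed (so a half turn about z gives the same grasp; the last joint's range is limited). The gripper opens to 85 mm and grips with 20 to 120 N. Pads are 22 mm wide; open, the fingers measure 114 mm over their backs; the gripper's body (76 mm by 85 mm) begins 54 mm behind the grasp point. The pads swing forward as they close: fully open they stand 13 mm farther back than shut.
Start: joints at [1.129, 0.494, 1.345, -0, 1.302, -0.096], TCP at [212.427, 587.794, 205.277] pointing down, gripper open.
Joint ranges: [-2.91, 2.91], [-0.82, 2.16], [0.22, 2.67], [-1.22, 4.37], [0.12, 2.79], [-3.08, 3.08]. Speed limits (rad/s): [1.89, 1.89, 2.57, 3.01, 3.01, 3.01].

## Interface

Orientations are given as a unit quaternion [x, y, z, w].
In Python, from plant import read_state, capture, job_done gives the robot as it stands. The module is installed in compiled form; this text tells all that it offers.
- The arm moves only by the tool send_rows, never from a script. Its argument "commands" is one flat list of numbers, 5 for each row, row after row: the gripper command: -1 is fully open, 1 is shut, values between are in proportion, then the shift along the tool's x, y, z in mm, then the turn about the tool's z in units of 6 degrees (1.0 is 6 degrees). A call has exactly 8 rows; each row shifts and turns the pose as measured when the row begins, along the tool's axes as they then stand; what a row does not reach is not made up. A row lasts 1/12 s, in which the tool goes at most 41.7 mm and 7.16 degrees, less where a joint would pass 70% of its speed; a pose out of reach is approached as far as the arm can. A call with a gripper value outside its range is refused whole. The fingers move at their own pace and stop on an object; "force" is the grip in N (left out, the last holds). Time passes only in rows, so rows that do not move let the fingers close, or fill a call up. It gives the time, the measured TCP pose, the force and the opening at its end, in the units of the state.
- read_state(): the state, without advancing time (a new reading comes with each control period).
- capture(name): name is "side" or "top" or "wrist"; returns a dict with "color" (420x560x3 uint8, red, green, blue), "mtx" (3x3 intrinsics, pixels), "k1" (the pictures are not rectified: a ray, as slopes to the right and down, at radius r is drawn at 1 + k1 r^2 times it, then the intrinsics apply), "world_to_cam" (4x4, takes a point from world to camera coordinates). Camera axes: x right, y down, z forward; pixel columns grow to the right and rows downward; lengths in mm; the calibration is good to about 2 mm. A picture is of the moment at which its call begins. There is no depth.
- job_done(): hands the job in, once; it reports no verdict.
The state is a dict: "clock": time; "joint_positions": joint angles; "joint_vel": joint speeds; "tau": joint torques, N m; "tcp_pos": TCP position; "tcp_rot": TCP orientation; "wrist_force": force on the tool from outside, world axes, zero at the start; "ft_torque": the same for the moment, N m; "width": opening from 0.0 (shut) to 1.0 (fully open).
Only numpy, scipy, OpenCV 4.12 (cv2) and the standard library are available. Lean on these libraries where they do the work, as an engineer would, in place of code of your own. Each camera call takes 0.05 s, during which the arm holds its last target.

## Task

Pick up the aluminium scraper and, with its long straight edge, push the four square ceramic jars back until the whole row stands square and flush against the low glass upstand along the back of the shelf; press the row home lightly and evenly for a moment, so that all four jars bear on it at once under the scraper, but never so hard that a jar could chip, and never tip or touch a jar with the gripper. Then lay the scraper gently back flat on its rubber mat, the way it lay, and let go; leave everything else as it stands.

Things in the scene. Friction and masses are not known exactly. Their poses are not given: they have to be found in the camera images.
- scraper_grip (a point): silver aluminium scraper lying flat on its mat, 0.28 kg, a T seen from above: grip 20 mm wide, 24 mm high, 116 mm long, its front end joined to a straight bar head. Point: on the grip by the balance point, mid-width, 14 mm above the scraper's underside (the grip spans 2 to 26 mm); x points along the grip to the head, z up. The grip ends 85 mm behind the point, the head begins 31 mm ahead of it
- scraper_edge (a point): middle of the flat front face of the scraper's head, the long straight edge to push with: 250 mm long (125 mm to each side along y), 30 mm high (15 mm above and below this point), head 14 mm thick. x points squarely out of the face; 45 mm ahead of the grip point
- mat: black rubber mat for the scraper, 280 x 180 mm, 4 mm thick, fixed flat on the glass on the left or the right of the row. Origin: centre of its underside, which is the top of the glass; x along its 280 mm, z up. The scraper lies with its head along the mat's x
- shelf_mid (a point): the glass shelf, 400 mm deep, 1240 mm long. Point: middle of its top surface; x points to its back, away from the robot, y along it, z up. Behind the row a fixed clear glass upstand (480 mm long, 32 mm high, 6 mm thick) stands on it along the back, parallel to the shelf within 3 degrees. It has no reading: its front face lies 20 to 55 mm behind the jars' backs as they start; feel for it
- jar1_center (a point): square glazed ceramic jar, 44 x 44 mm, 46 mm high with an aluminium screw lid (39 mm across) on top, 59 mm in all, 0.1 to 0.21 kg; one of four alike in a row, which together slide on the glass at 1 to 4 N. Point: on its centre line, 23 mm above the glass, 22 mm from each side face; z up, x and y square to its faces. Its glaze chips if pressed on the upstand with over 10 N
- jar2_center (a point): square glazed ceramic jar, 44 x 44 mm, 46 mm high with an aluminium screw lid (39 mm across) on top, 59 mm in all, 0.1 to 0.21 kg; one of four alike in a row, which together slide on the glass at 1 to 4 N. Point: on its centre line, 23 mm above the glass, 22 mm from each side face; z up, x and y square to its faces. Its glaze chips if pressed on the upstand with over 10 N
- jar3_center (a point): square glazed ceramic jar, 44 x 44 mm, 46 mm high with an aluminium screw lid (39 mm across) on top, 59 mm in all, 0.1 to 0.21 kg; one of four alike in a row, which together slide on the glass at 1 to 4 N. Point: on its centre line, 23 mm above the glass, 22 mm from each side face; z up, x and y square to its faces. Its glaze chips if pressed on the upstand with over 10 N
- jar4_center (a point): square glazed ceramic jar, 44 x 44 mm, 46 mm high with an aluminium screw lid (39 mm across) on top, 59 mm in all, 0.1 to 0.21 kg; one of four alike in a row, which together slide on the glass at 1 to 4 N. Point: on its centre line, 23 mm above the glass, 22 mm from each side face; z up, x and y square to its faces. Its glaze chips if pressed on the upstand with over 10 N
- bowl: round white ceramic feeding bowl, 84 mm across, 32 mm high, on a grey plastic tray (190 x 160 mm, rim 10 mm high) on the other side of the row from the mat; leave alone. Origin: centre of its underside
- canister: blue twist-cap canister, 51 mm across, 84 mm high, standing in front of the upstand beyond the left end of the row; leave alone. Origin: centre of its underside
- dropper: brown dropper bottle, 34 mm across, 75 mm high, in front of the upstand beyond the right end of the row; leave alone. Origin: centre of its underside
- pipette: clear plastic pipette with a bulb, 190 mm long, 15 mm high, lying square to the shelf's length at the right of the shelf; leave alone. Origin: underside, mid-length
- magnet: black tank-glass cleaning magnet, 60 x 40 mm, 35 mm high, at the right end of the shelf; leave alone. Origin: centre of its underside
Things that resemble listed ones, but are neither listed nor needed, are in the scene too. What is shaped like the part that bears jar1_center but turquoise is not meant.

How it is judged:
By the outcome, as a careful person would: the job done as asked, in the order asked, and still so for the second after the job is handed in, with the robot touching nothing.
It also fails if it takes over 72 s, if anything falls off the work surface, if the arm or the gripper's body presses on something with over 40 N, if the wrist force passes 120 N, or if a joint passes its speed limit or range.

## Working session

There is one attempt and no reset: what is moved stays moved. The work goes in short steps, Python scripts to look and compute and a tool call to move; the robot and the scene stay as the last step left them, time stands still between calls to the robot, and variables do not carry over. Pictures are saved under pics/ and viewed, and the job is handed in when it is done.

Besides the shell and the picture viewer there is one more tool, called as name(argument=value, ...) on one line, values as JSON. send_rows: Moves the arm, as the interface text tells. Its arguments: {"type":"object","properties":{"commands":{"type":"array"},"force":{"type":"number"}},"required":["commands"]}

```bash
mkdir -p pics; cat > h.py <<'E'
import numpy as np, cv2, pickle
from plant import read_state, capture, job_done
def save(n,f):
    c=capture(n); cv2.imwrite(f,c['color'][:,:,::-1]); pickle.dump(c,open(f.replace('.png','.pkl'),'wb')); return c
def ray(c,u,v):
    K=np.array(c['mtx']);W=np.array(c['world_to_cam'])
    dx=(u-K[0,2])/K[0,0]; dy=(v-K[1,2])/K[1,1]
    rd=np.hypot(dx,dy); r=rd
    for _ in range(30): r=rd/(1+c['k1']*r*r)
    s=r/rd if rd>0 else 1
    d=W[:3,:3].T@np.array([dx*s,dy*s,1]); o=-W[:3,:3].T@W[:3,3]
    return o,d
def onz(c,u,v,z):
    o,d=ray(c,u,v); return o+d*(z-o[2])/d[2]
def proj(c,p):
    W=np.array(c['world_to_cam']);K=np.array(c['mtx']); q=W[:3,:3]@np.array(p)+W[:3,3]
    x,y=q[0]/q[2],q[1]/q[2]; s=1+c['k1']*(x*x+y*y)
    return K[0,0]*x*s+K[0,2],K[1,1]*y*s+K[1,2]
def L(f): return pickle.load(open(f,'rb'))
E
python3 - <<'E'
from h import *
s=read_state()
for k in s: print(k,np.round(s[k],3))
for n in ['side','top','wrist']:
    c=save(n,f'pics/{n}0.png'); W=np.array(c['world_to_cam']); print(n,np.array(c['mtx']).round(1).tolist(),c['k1'],(-W[:3,:3].T@W[:3,3]).round(0), W[:3,:3].round(2).tolist())
E
```

```text
clock 0.0
joint_positions [ 1.128  0.494  1.346 -0.     1.302 -0.096]
joint_vel [-0.001  0.     0.002 -0.002  0.    -0.001]
tau [-3.0000e-03 -8.8213e+01 -3.8389e+01 -1.0000e-03  1.0000e-02  0.0000e+00]
tcp_pos [212.264 587.427 204.695]
tcp_rot [ 0.818  0.575 -0.001  0.   ]
wrist_force [-0.111  0.374 -0.679]
ft_torque [-0.023 -0.013 -0.006]
width 0.997
side [[441.6, 0.0, 286.5], [0.0, 441.6, 209.6], [0.0, 0.0, 1.0]] -0.14766317368627332 [ 168. -945.  823.] [[0.88, -0.47, 0.02], [-0.27, -0.53, -0.8], [0.38, 0.7, -0.6]]
top [[522.4, 0.0, 271.8], [0.0, 522.4, 210.0], [0.0, 0.0, 1.0]] -0.11639066330541707 [ 330. -101. 1436.] [[0.02, -1.0, -0.0], [-0.97, -0.02, -0.22], [0.22, 0.01, -0.97]]
wrist [[321.0, 0.0, 280.7], [0.0, 321.0, 211.8], [0.0, 0.0, 1.0]] -0.06626525182091074 [139. 614. 373.] [[0.34, 0.94, -0.0], [0.9, -0.32, 0.3], [0.29, -0.1, -0.95]]
```

View pics/top0.png

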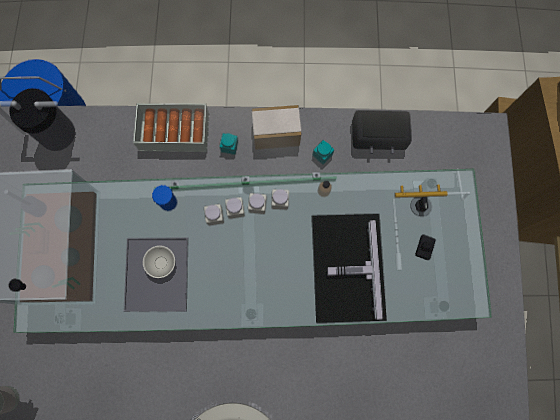

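View pics/side0.png

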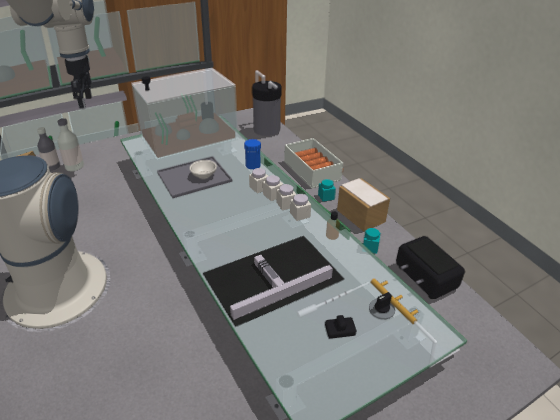

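View pics/wrist0.png

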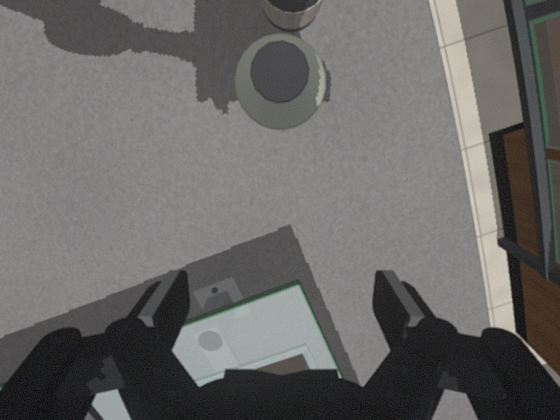

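```bash
python3 - <<'E'
import cv2
t=cv2.imread('pics/top0.png'); s=cv2.imread('pics/side0.png')
cv2.imwrite('pics/t1.png',cv2.resize(t[165:335,140:400],None,fx=3,fy=3,interpolation=cv2.INTER_CUBIC))
cv2.imwrite('pics/s1.png',cv2.resize(s[140:340,190:400],None,fx=3,fy=3,interpolation=cv2.INTER_CUBIC)[:600])
E
```

```text
(no output)
```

View pics/t1.png

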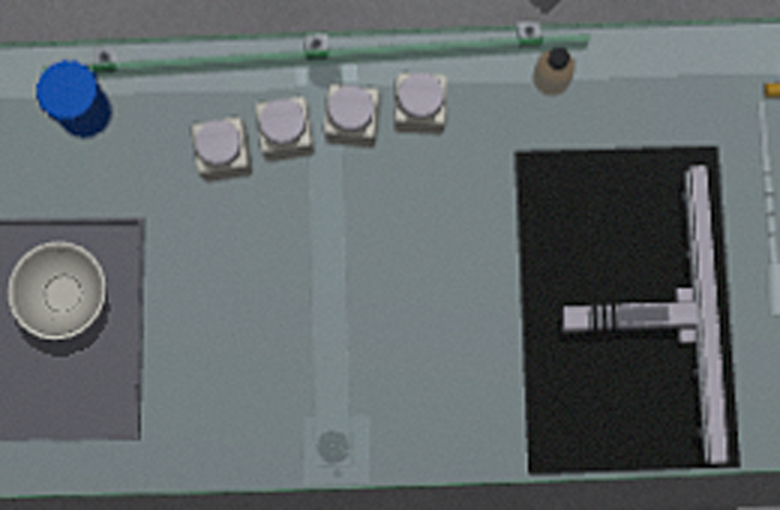

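View pics/s1.png

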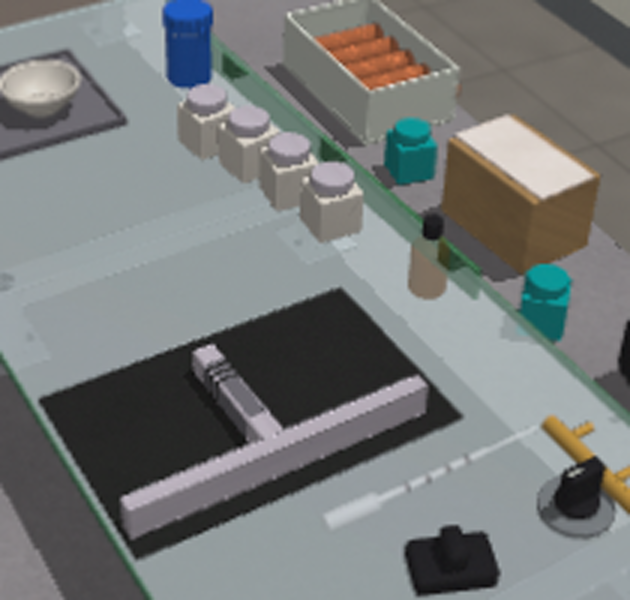

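```bash
cat >> h.py <<'E'
def tri(c1,a,c2,b):
    o1,d1=ray(c1,*a);o2,d2=ray(c2,*b)
    A=np.stack([d1,-d2],1); t=np.linalg.lstsq(A,o2-o1,rcond=None)[0]
    p,q=o1+t[0]*d1,o2+t[1]*d2
    return (p+q)/2,np.linalg.norm(p-q)
E
python3 - <<'E'
from h import *
t=L('pics/top0.pkl');s=L('pics/side0.pkl')
T=[(311.7,215.7),(379.3,214),(386.7,320.3),(316.3,322.7)]
S=[(303.3,236),(344,278.3),(235.7,325.3),(203.3,273.3)]
P=[]
for a,b in zip(T,S):
    p,e=tri(t,a,s,b);print(p.round(1),round(e,1));P.append(p)
for i in range(4): print(np.linalg.norm(P[i]-P[i-1]).round(1))
# hsv stats
im=t['color']
for u,v in [(370,230),(340,230),(235,200),(229,148),(212,205),(372,250),(300,260)]: print(u,v,im[v,u],cv2.cvtColor(im[v:v+1,u:u+1],cv2.COLOR_RGB2HSV)[0,0])
E
```

```text
[ 625.  -198.4   89.3] 0.2
[ 631.6 -377.2   93.5] 0.0
[ 355.8 -389.7   93.5] 1.2
[ 348.3 -210.8   88.2] 1.3
276.9
179.0
276.1
179.1
370 230 [112 109 114] [138  11 114]
340 230 [28 31 31] [90 25 31]
235 200 [157 155 164] [127  14 164]
229 148 [27 73 74] [ 91 162  74]
212 205 [146 141 153] [133  20 153]
372 250 [90 87 94] [133  19  94]
300 260 [118 129 131] [ 95  25 131]
```

```bash
python3 - <<'E'
from h import *
t=L('pics/top0.pkl'); im=t['color'].astype(int)
F=8
u0,v0,u1,v1=305,205,395,330
g=cv2.resize(t['color'][v0:v1,u0:u1],None,fx=F,fy=F,interpolation=cv2.INTER_CUBIC)
gr=cv2.cvtColor(g,cv2.COLOR_RGB2GRAY)
cv2.imwrite('pics/sc.png',g[:600,:,::-1][:, :] if g.shape[0]<=600 else cv2.resize(g,None,fx=.6,fy=.6)[:,:,::-1])
g2=cv2.resize(t['color'][185:230,195:295],None,fx=8,fy=8,interpolation=cv2.INTER_CUBIC)
cv2.imwrite('pics/jars.png',g2[:,:,::-1])
E
```

```text
(no output)
```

View pics/sc.png

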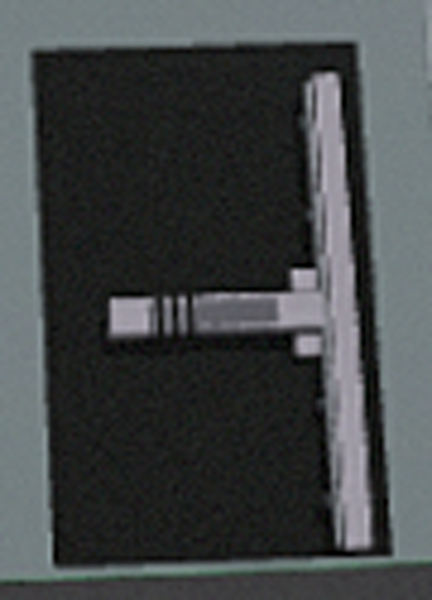

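View pics/jars.png

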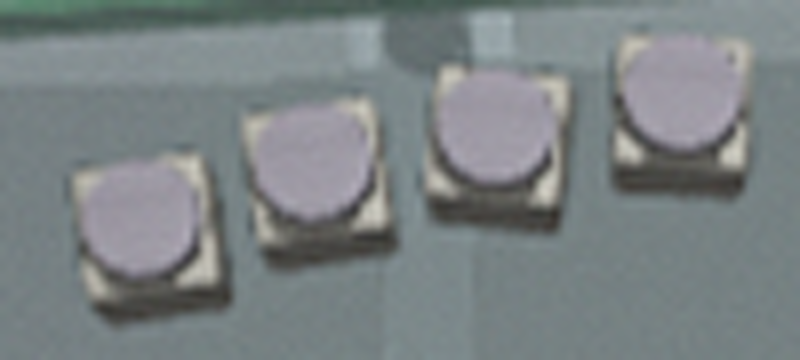

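```bash
python3 - <<'E'
from h import *
t=L('pics/top0.pkl')
zg=87
def f(x,y,z): return onz(t,305+(x+.5)/4.8-.5,205+(y+.5)/4.8-.5,z)
for n,x,y,dz in [('HRt',339,73,34),('HRb',371,547,34),('HLt',313,75,34),('HLb',344,549,34),('tail a',108,297,30),('tail b',110,334,30),('g a',280,293,30),('g b',280,326,30),
   ('m',33,52,4),('m',356,44,4),('m',391,553,4),('m',55,564,4)]: print(n,f(x,y,zg+dz)[:2].round(1))
print('jars')
for x,y in [(141,217),(314,160),(498,125),(684,93)]: print(onz(t,195+(x+.5)/8-.5,185+(y+.5)/8-.5,zg+59).round(1))
# jar top face corners z=zg+46
for nm,cs in {'j1':[(72,172),(203,153),(222,282),(100,303)],'j2':[(243,115),(375,97),(392,232),(265,252)],'j3':[(440,65),(570,76),(560,208),(425,196)],'j4':[(618,35),(750,42),(745,168),(614,165)]}.items():
    P=np.array([onz(t,195+(x+.5)/8-.5,185+(y+.5)/8-.5,zg+46)[:2] for x,y in cs]); print(nm,P.round(1).tolist(),P.mean(0).round(1))
# upstand: green strip ; ends
for u,v in [(172,187),(247,181),(336,178.5)]: print('up',onz(t,u,v,zg+32).round(1),onz(t,u,v,zg).round(1))
E
```

```text
HRt [ 609.9 -360.5]
HRb [ 358.9 -371.6]
HLt [ 608.6 -346.4]
HLb [ 357.8 -357.5]
tail a [ 488.  -235.6]
tail b [ 468.4 -236.6]
g a [ 491.3 -326.9]
g b [ 473.8 -326.6]
m [ 625.4 -197.8]
m [ 632.8 -376.3]
m [ 356.5 -388.5]
m [ 349.1 -209.9]
jars
[619.   57.8 146. ]
[638.4   3.5 146. ]
[650.8 -54.7 146. ]
[ 662.3 -113.7  146. ]
j1 [[636.3, 82.2], [643.3, 40.3], [601.1, 32.6], [593.6, 71.3]] [618.5  56.6]
j2 [[656.0, 27.9], [662.7, -14.4], [618.3, -21.2], [611.1, 19.2]] [637.    2.9]
j3 [[673.6, -35.1], [670.7, -77.1], [627.0, -74.7], [630.2, -31.4]] [650.4 -54.6]
j4 [[684.6, -92.3], [682.9, -134.9], [641.1, -133.7], [641.4, -91.7]] [ 662.5 -113.2]
up [689.7 169.9 119. ] [698.4 176.5  87. ]
up [708.9 -26.8 119. ] [718.1 -25.   87. ]
up [ 719.6 -260.3  119. ] [ 729.1 -264.2   87. ]
```

```bash
cat >> h.py <<'E'
def pose():
    s=read_state(); q=s['tcp_rot']; 
    from scipy.spatial.transform import Rotation as R
    M=R.from_quat(q).as_matrix(); return s,np.array(s['tcp_pos']),np.degrees(np.arctan2(M[1,0],M[0,0])),M
def plan(goal,yaw,n,g,m=8,start=None):
    s,p,y,M=pose()
    print('now',s['clock'],p.round(1),round(y,2),'F',np.round(s['wrist_force'],2),'w',round(s['width'],3),'tilt',M[:,2].round(4))
    d=(np.array(goal)-p)/n; dy=(yaw-y)/n; out=[]
    for i in range(m):
        a=np.radians(y+dy*i) if i<n else 0
        if i<n: r=[g,d[0]*np.cos(a)+d[1]*np.sin(a),d[0]*np.sin(a)-d[1]*np.cos(a),-d[2],-dy/6]
        else: r=[g,0,0,0,0]
        out+= [round(r[0],3)]+[round(v,1) for v in r[1:4]]+[round(r[4],2)]
    print(out)
E
python3 - <<'E'
from h import *
t=L('pics/top0.pkl')
plan([482.4,-321,205],2.5,24,-1)
g2=cv2.resize(t['color'][170:200,165:345],None,fx=4.4,fy=4.4*2,interpolation=cv2.INTER_CUBIC)
cv2.imwrite('pics/up.png',g2[:,:,::-1])
# shelf edge front/back
for n,(u,v) in dict(bl=(25,185),br=(473,170.5),fr=(490,317.5),fl=(15,331)).items(): print(n,onz(t,u,v,87).round(1))
E
```

```text
now 0.15 [212.3 587.5 204.9] 70.13 F [ 0.07 -0.39 -1.1 ] w 1.004 tilt [-4.e-04 -8.e-04 -1.e+00]
[-1, np.float64(-31.8), np.float64(23.5), np.float64(-0.0), np.float64(0.47), -1, np.float64(-30.6), np.float64(25.0), np.float64(-0.0), np.float64(0.47), -1, np.float64(-29.3), np.float64(26.5), np.float64(-0.0), np.float64(0.47), -1, np.float64(-28.0), np.float64(27.9), np.float64(-0.0), np.float64(0.47), -1, np.float64(-26.6), np.float64(29.2), np.float64(-0.0), np.float64(0.47), -1, np.float64(-25.1), np.float64(30.5), np.float64(-0.0), np.float64(0.47), -1, np.float64(-23.6), np.float64(31.7), np.float64(-0.0), np.float64(0.47), -1, np.float64(-22.0), np.float64(32.8), np.float64(-0.0), np.float64(0.47)]
bl [699.  588.9  87. ]
br [ 759.5 -643.2   87. ]
fr [ 362.6 -663.4   87. ]
fl [304.5 571.8  87. ]
```

View pics/up.png

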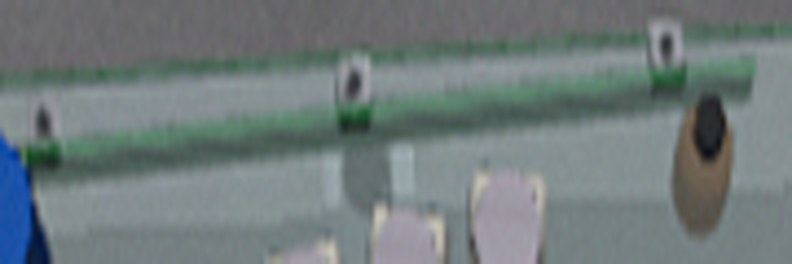

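```bash
sed -i 's/\[round(r\[0\],3)\]+\[round(v,1) for v in r\[1:4\]\]+\[round(r\[4\],2)\]/[float(round(r[0],3))]+[float(round(v,1))+0.0 for v in r[1:4]]+[float(round(r[4],2))]/' h.py
python3 - <<'E'
from h import *
t=L('pics/top0.pkl'); im=t['color']
P=[]
hsv=cv2.cvtColor(im,cv2.COLOR_RGB2HSV).astype(int)
for u in [180,195,210,225,235,260,275,290,305,320,330]:
    col=im[172:200,u-1:u+2].mean(1); ex=(col[:,1]-(col[:,0]+col[:,2])/2)
    ys=np.arange(172,200); m=(ex>8)
    lum=col.sum(1)/3
    print(u,[(int(y),int(e),int(l)) for y,e,l in zip(ys,ex,lum) if e>6])
E
```

```text
180 [(178, 20, 85), (179, 9, 102), (185, 9, 134), (186, 30, 114), (187, 23, 102), (188, 9, 82), (189, 13, 86), (190, 10, 100)]
195 [(177, 11, 98), (178, 19, 93), (179, 6, 121), (184, 9, 134), (185, 26, 117), (186, 22, 102), (187, 10, 81), (188, 12, 84), (189, 11, 98)]
210 [(176, 7, 102), (177, 19, 85), (178, 8, 107), (183, 9, 134), (184, 26, 117), (185, 22, 100), (186, 11, 85), (187, 10, 87), (188, 9, 98)]
225 [(176, 11, 98), (177, 19, 96), (182, 10, 135), (183, 24, 117), (184, 23, 103), (185, 12, 88), (186, 14, 86), (187, 10, 96), (188, 6, 127)]
235 [(176, 19, 89), (177, 11, 108), (182, 15, 120), (183, 29, 110), (184, 21, 99), (185, 12, 86), (186, 14, 84), (187, 7, 119), (196, 6, 122)]
260 [(175, 15, 101), (176, 16, 108), (180, 11, 134), (181, 26, 118), (182, 22, 102), (183, 11, 84), (184, 12, 86), (185, 12, 100), (186, 6, 129), (192, 6, 141)]
275 [(174, 9, 108), (175, 21, 92), (176, 6, 117), (179, 10, 135), (180, 24, 118), (181, 23, 102), (182, 12, 90), (183, 12, 85), (184, 11, 97)]
290 [(174, 14, 102), (175, 14, 108), (178, 9, 135), (179, 23, 121), (180, 24, 106), (181, 14, 92), (182, 12, 88), (183, 11, 92), (184, 6, 126), (199, 6, 124)]
305 [(173, 7, 106), (174, 20, 93), (177, 6, 135), (178, 20, 119), (179, 25, 108), (180, 17, 96), (181, 10, 87), (182, 12, 89), (183, 7, 123), (188, 6, 140)]
320 [(173, 8, 115), (174, 8, 124), (177, 15, 105), (178, 34, 82), (179, 23, 74), (180, 9, 79), (181, 12, 89)]
330 [(173, 17, 94), (174, 8, 107), (176, 12, 135), (177, 31, 116), (178, 22, 106), (179, 9, 85), (180, 12, 86), (181, 9, 108)]
```

send_rows(commands=[-1,-31.8,23.5,0,0.47,-1,-30.6,25,0,0.47,-1,-29.3,26.5,0,0.47,-1,-28,27.9,0,0.47,-1,-26.6,29.2,0,0.47,-1,-25.1,30.5,0,0.47,-1,-23.6,31.7,0,0.47,-1,-22,32.8,0,0.47], force=100)

```text
clock: 0.82
tcp_pos: [300.5, 278.2, 202.0]
tcp_rot: [0.916, 0.4, -0.0, -0.0]
wrist_force: [1.6, -0.4, 0.4]
width: 1.0
```

```bash
python3 - <<'E'
from h import *
t=L('pics/top0.pkl')
for z,A in [(119,[(180,187.7),(210,185.6),(235,184.4),(260,182.6),(275,181.7),(290,180.7),(305,179.8),(330,178.6)]),(87,[(180,190.5),(195,189.5),(210,188.5),(225,187.4),(260,185.4),(275,184.4),(290,183.4),(305,182.6),(330,181.5)])]:
    P=np.array([onz(t,u,v,z)[:2] for u,v in A]); k=np.polyfit(P[:,1],P[:,0],1); print(z,k,np.degrees(np.arctan(k[0])),'at y=-28',np.polyval(k,-28),(P[:,0]-np.polyval(k,P[:,1])).round(1))
plan([482.4,-321,150],2.5,16,-1)
E
```

```text
119 [-7.96147758e-02  7.00084934e+02] -4.551989230509484 at y=-28 702.3141477918481 [-0.2  0.4 -0.6  0.1  0.1  0.3  0.3 -0.5]
87 [-7.93032244e-02  7.01589002e+02] -4.534250647383285 at y=-28 703.80949242209 [-0.4 -0.2 -0.   0.4  0.   0.3  0.5  0.2 -0.9]
now 0.8167 [300.5 278.2 202. ] 47.16 F [ 1.64 -0.35  0.37] w 1.0 tilt [-9.e-04  5.e-04 -1.e+00]
[-1.0, -19.7, 33.8, 3.3, 0.47, -1.0, -18.1, 34.7, 3.3, 0.47, -1.0, -16.3, 35.6, 3.3, 0.47, -1.0, -14.6, 36.3, 3.3, 0.47, -1.0, -12.8, 37.0, 3.3, 0.47, -1.0, -11.0, 37.6, 3.3, 0.47, -1.0, -9.2, 38.1, 3.3, 0.47, -1.0, -7.3, 38.5, 3.3, 0.47]
```

send_rows(commands=[-1,-19.7,33.8,3,0.47,-1,-18.1,34.7,3,0.47,-1,-16.3,35.6,3,0.47,-1,-14.6,36.3,3,0.47,-1,-12.8,37,3,0.47,-1,-11,37.6,3,0.47,-1,-9.2,38.1,3,0.47,-1,-7.3,38.5,3,0.47])

```text
clock: 1.48
tcp_pos: [388.6, -36.0, 178.3]
tcp_rot: [0.979, 0.205, 0.002, -0.0]
wrist_force: [0.9, 0.9, -0.6]
width: 1.0
```

```bash
python3 - <<'E'
from h import *
plan([482.4,-321,150],2.5,8,-1)
E
```

```text
now 1.4833 [388.6 -36.  178.3] 23.67 F [ 0.91  0.85 -0.58] w 1.0 tilt [ 0.0033  0.0012 -1.    ]
[-1.0, -3.6, 37.3, 3.5, 0.44, -1.0, -1.8, 37.5, 3.5, 0.44, -1.0, -0.1, 37.5, 3.5, 0.44, -1.0, 1.6, 37.5, 3.5, 0.44, -1.0, 3.4, 37.4, 3.5, 0.44, -1.0, 5.1, 37.2, 3.5, 0.44, -1.0, 6.8, 36.9, 3.5, 0.44, -1.0, 8.5, 36.5, 3.5, 0.44]
```

send_rows(commands=[-1,-3.6,37.3,2,0.44,-1,-1.8,37.5,2,0.44,-1,0,37.5,2,0.44,-1,1.6,37.5,2,0.44,-1,3.4,37.4,2,0.44,-1,5.1,37.2,2,0.44,-1,6.8,36.9,2,0.44,-1,8.5,36.5,2,0.44])

```text
clock: 2.15
tcp_pos: [479.2, -339.3, 160.5]
tcp_rot: [1.0, 0.01, 0.001, -0.001]
wrist_force: [0.3, -0.1, 0.6]
width: 0.999
```

```bash
python3 - <<'E'
from h import *
plan([482.4,-321,130],2.5,6,-1)
c=save('wrist','pics/wrist1.png')
for p in [(482.4,-321.1,117),(478.7,-236.2,117),(484.4,-366.1,121),(609.9,-360.5,121),(358.9,-371.6,121)]: print(np.round(proj(c,p),1))
E
```

```text
now 2.15 [ 479.2 -339.3  160.5] 1.19 F [ 0.27 -0.06  0.56] w 0.999 tilt [ 0.0027  0.0023 -1.    ]
[-1.0, 0.6, -3.0, 5.1, -0.04, -1.0, 0.6, -3.0, 5.1, -0.04, -1.0, 0.6, -3.0, 5.1, -0.04, -1.0, 0.6, -3.0, 5.1, -0.04, -1.0, 0.6, -3.0, 5.1, -0.04, -1.0, 0.6, -3.0, 5.1, -0.04, -1.0, 0.0, 0.0, 0.0, 0.0, -1.0, 0.0, 0.0, 0.0, 0.0]
[285.8 201. ]
[283.3  67.7]
[287.1 263.1]
[458.9 258.1]
[115.3 265.9]
```

View pics/wrist1.png

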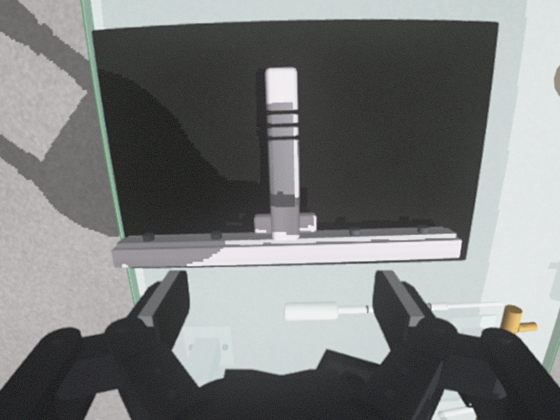

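send_rows(commands=[-1,0.6,-3,5,-0.03,-1,0.6,-3,5,-0.03,-1,0.6,-3,5,-0.03,-1,0.6,-3,5,-0.03,-1,0.6,-3,5,-0.03,-1,0.2,-3,5,-0.03,-1,0,0,5,0,-1,0,0,5,0])

```text
clock: 2.87
tcp_pos: [483.6, -323.9, 115.9]
tcp_rot: [1.0, 0.019, 0.002, -0.0]
wrist_force: [0.2, -0.5, -0.8]
width: 0.997
```

```bash
python3 - <<'E'
from h import *
plan([482.4,-321,98],2.5,5,-1)
E
```

```text
now 2.8667 [ 483.6 -323.9  115.9] 2.14 F [ 0.19 -0.52 -0.75] w 0.997 tilt [ 3.e-03  5.e-04 -1.e+00]
[-1.0, -0.2, -0.6, 3.6, -0.01, -1.0, -0.2, -0.6, 3.6, -0.01, -1.0, -0.2, -0.6, 3.6, -0.01, -1.0, -0.2, -0.6, 3.6, -0.01, -1.0, -0.2, -0.6, 3.6, -0.01, -1.0, 0.0, 0.0, 0.0, 0.0, -1.0, 0.0, 0.0, 0.0, 0.0, -1.0, 0.0, 0.0, 0.0, 0.0]
```

send_rows(commands=[-1,-0.2,-0.6,3.6,-0.01,-1,-0.2,-0.6,3.6,-0.01,-1,-0.2,-0.6,3.6,-0.01,-1,-0.2,-0.6,3.6,-0.01,-1,-0.2,-0.6,3.6,-0.01,-1,0,0,0,0,-1,0,0,0,0,-1,0,0,0,0])

```text
clock: 3.53
tcp_pos: [482.1, -320.2, 94.9]
tcp_rot: [1.0, 0.022, 0.001, -0.001]
wrist_force: [-0.3, 0.2, 0.5]
width: 1.0
```

send_rows(commands=[0,0,0,0,0,0.3,0,0,0,0,0.5,0,0,0,0,0.5,0,0,0,0,1,0,0,0,0,1,0,0,0,0,1,0,0,0,0,1,0,0,0,0], force=40)

```text
clock: 4.2
tcp_pos: [482.6, -320.8, 95.8]
tcp_rot: [1.0, 0.022, 0.002, 0.0]
wrist_force: [0.3, 0.7, 0.5]
width: -0.003
```

```bash
python3 - <<'E'
from h import *
plan([482.4,-321,98],2.5,5,-1)
c=save('wrist','pics/wrist2.png')
E
```

```text
now 4.2 [ 482.6 -320.8   95.8] 2.48 F [0.31 0.71 0.53] w -0.003 tilt [ 3.5e-03 -1.0e-04 -1.0e+00]
[-1.0, 0.0, 0.0, -0.4, -0.0, -1.0, 0.0, 0.0, -0.4, -0.0, -1.0, 0.0, 0.0, -0.4, -0.0, -1.0, 0.0, 0.0, -0.4, -0.0, -1.0, 0.0, 0.0, -0.4, -0.0, -1.0, 0.0, 0.0, 0.0, 0.0, -1.0, 0.0, 0.0, 0.0, 0.0, -1.0, 0.0, 0.0, 0.0, 0.0]
```

View pics/wrist2.png

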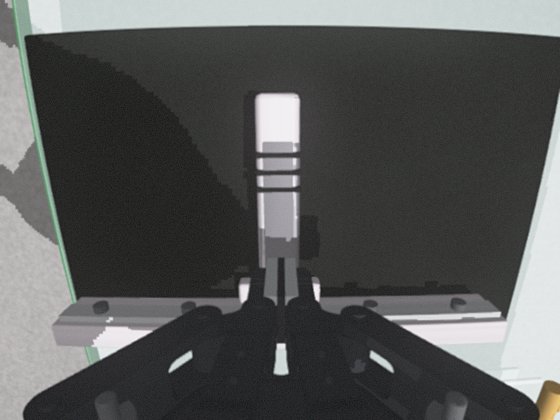

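```bash
python3 - <<'E'
from h import *
s,p,y,M=pose()
c=L('pics/wrist2.pkl')
print(proj(c,p))
for dz in (0,10,20,30): print(dz,[np.round(proj(c,p+M@np.array([dx,0,-dz])),0).tolist() for dx in (-10,0,10)], [np.round(proj(c,p+M@np.array([0,dy,-dz])),0).tolist() for dy in (-11,11)])
for q in [(482.4,-321.1,117),(478.7,-236.2,117),(484.4,-366.1,121),(609.9,-360.5,121),(358.9,-371.6,121)]: print(np.round(proj(c,q),1))
c=L('pics/wrist0.pkl'); W=np.array(c['world_to_cam']);print(-W[:3,:3].T@W[:3,3]);print(proj(c,[212.26,587.4,204.7]))
im=cv2.imread('pics/wrist2.png'); cv2.imwrite('pics/w2z.png',cv2.resize(im[220:400,180:380],None,fx=3.3,fy=3.3,interpolation=cv2.INTER_CUBIC))
save('side','pics/side2.png')
im=cv2.imread('pics/side2.png'); cv2.imwrite('pics/s2z.png',cv2.resize(im[150:330,170:370],None,fx=3.3,fy=3.3,interpolation=cv2.INTER_CUBIC))
E
```

```text
(np.float64(280.8722419257), np.float64(252.0107261260509))
0 [[263.0, 252.0], [281.0, 252.0], [298.0, 252.0]] [[281.0, 234.0], [281.0, 269.0]]
10 [[263.0, 260.0], [281.0, 260.0], [299.0, 260.0]] [[281.0, 241.0], [281.0, 278.0]]
20 [[261.0, 268.0], [281.0, 268.0], [300.0, 268.0]] [[281.0, 249.0], [281.0, 287.0]]
30 [[260.0, 278.0], [281.0, 278.0], [302.0, 278.0]] [[281.0, 258.0], [281.0, 298.0]]
[280.7 270.1]
[280.7  93.8]
[280.8 346.9]
[501.7 341.3]
[ 58.8 342.7]
[138.86627082 613.92364061 372.90243233]
(np.float64(280.680287875479), np.float64(252.1919643320542))
```

View pics/w2z.png

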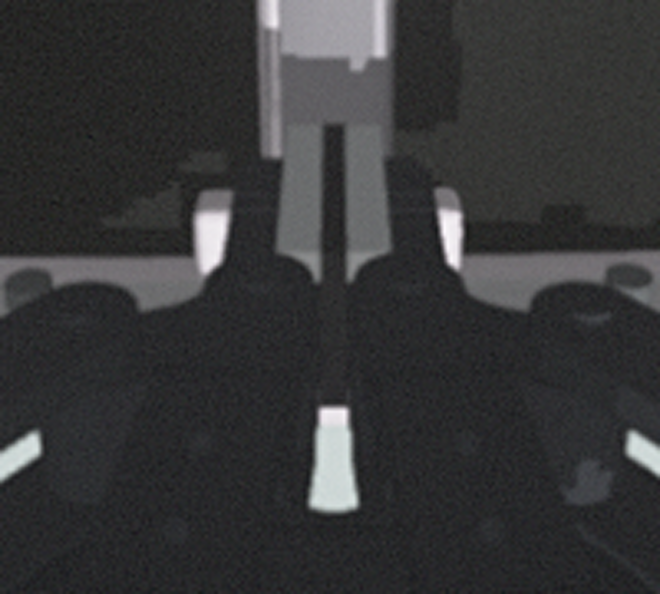

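View pics/s2z.png

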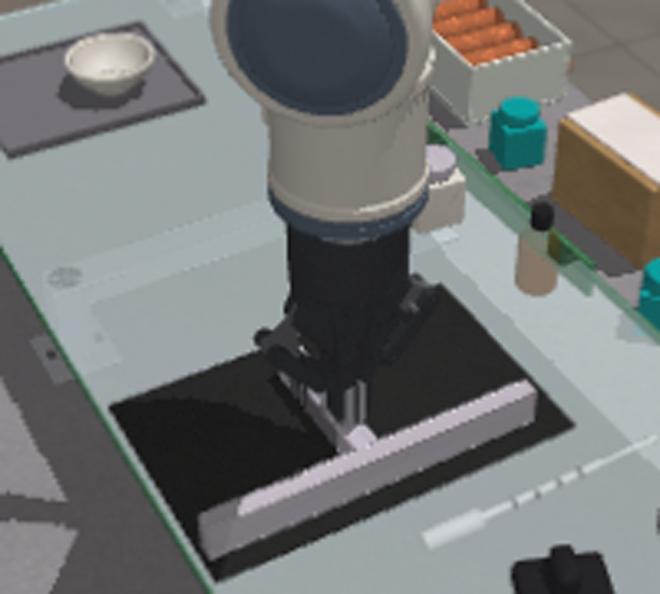

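```bash
python3 - <<'E'
from h import *
s,p,y,M=pose()
c=L('pics/side2.pkl')
im=cv2.imread('pics/side2.png')
z=cv2.resize(im[240:310,240:320],None,fx=7.5,fy=7.5,interpolation=cv2.INTER_CUBIC)
for dz,col in ((0,(0,0,255)),(10,(0,255,255)),(20,(0,255,0)),(30,(255,0,0))):
    u,v=proj(c,p+np.array([0,0,dz])); print(dz,u,v)
    cv2.circle(z,(int((u-240+.5)*7.5),int((v-240+.5)*7.5)),3,col,-1)
cv2.imwrite('pics/s2zz.png',z)
E
```

```text
0 275.3214549555885 283.0642890301267
10 275.3283577455129 279.96317006246284
20 275.33552133219376 276.8211773419646
30 275.34295324831635 273.63765082896737
```

View pics/s2zz.png

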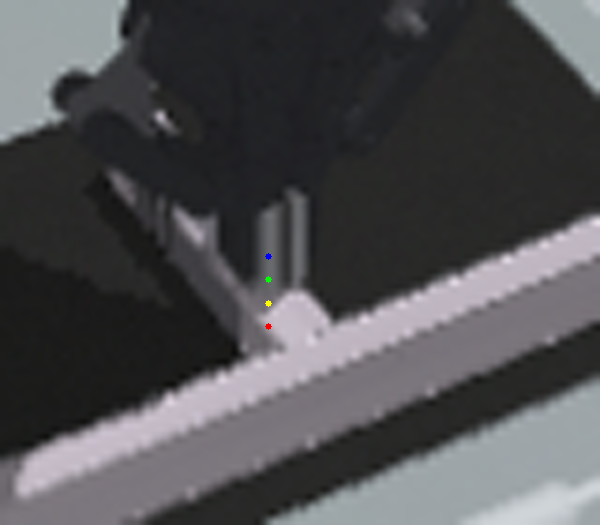

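send_rows(commands=[-1,0,0,0,0,-1,0,0,0,0,-1,0,0,0,0,-1,0,0,0,0,-1,0,0,1,0,-1,0,0,1,0,-1,0,0,1,0,-1,0,0,1,0], force=30)

```text
clock: 4.97
tcp_pos: [482.7, -320.8, 91.6]
tcp_rot: [1.0, 0.022, 0.002, 0.0]
wrist_force: [0.0, -1.0, 0.0]
width: 1.002
```

send_rows(commands=[0.2,0,0,0,0,0.2,0,0,0,0,0.3,0,0,0,0,0.35,0,0,0,0,0.4,0,0,0,0,0.5,0,0,0,0,0.5,0,0,0,0,0.5,0,0,0,0], force=20)

```text
clock: 5.63
tcp_pos: [482.3, -320.7, 91.2]
tcp_rot: [1.0, 0.022, 0.001, -0.0]
wrist_force: [-1.4, 0.5, -0.4]
width: 0.253
```

```bash
python3 - <<'E'
from h import *
plan([482.4,-321,98],2.5,5,-1)
c=save('wrist','pics/wrist3.png')
c=save('side','pics/side3.png')
im=cv2.imread('pics/side3.png')
cv2.imwrite('pics/s3z.png',cv2.resize(im[230:310,230:330],None,fx=7.5,fy=7.5,interpolation=cv2.INTER_CUBIC))
E
```

```text
now 5.6333 [ 482.3 -320.7   91.2] 2.48 F [-1.38  0.54 -0.4 ] w 0.253 tilt [ 2.9e-03  2.0e-04 -1.0e+00]
[-1.0, 0.0, 0.1, -1.4, -0.0, -1.0, 0.0, 0.1, -1.4, -0.0, -1.0, 0.0, 0.1, -1.4, -0.0, -1.0, 0.0, 0.1, -1.4, -0.0, -1.0, 0.0, 0.1, -1.4, -0.0, -1.0, 0.0, 0.0, 0.0, 0.0, -1.0, 0.0, 0.0, 0.0, 0.0, -1.0, 0.0, 0.0, 0.0, 0.0]
```

View pics/s3z.png

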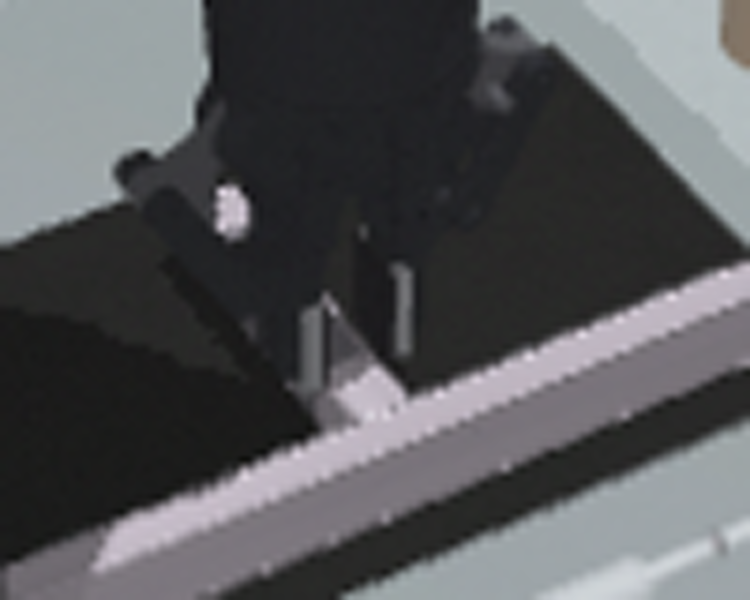

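View pics/wrist3.png

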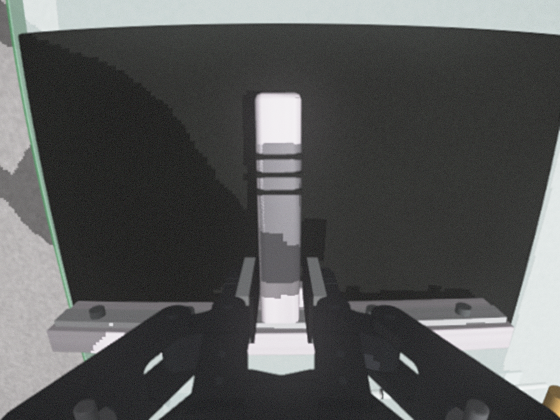

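send_rows(commands=[0.1,0,0,0,0,0.1,0,0,0,0,0.1,0,0,2,0,0.1,0,0,2,0,0.1,0,0,2,0,0.1,0,0,2,0,0.1,0,0,2,0,0.1,0,0,2,0], force=20)

```text
clock: 6.4
tcp_pos: [482.7, -320.8, 78.3]
tcp_rot: [1.0, 0.022, 0.002, 0.0]
wrist_force: [-0.4, -0.0, -0.1]
width: 0.45
```

send_rows(commands=[0.1,0,0,2,0,0.1,0,0,1.5,0,0.1,0,0,1,0,0.1,0,0,0,0,0.1,0,0,0,0,0.1,0,0,0,0,0.1,0,0,0,0,0.1,0,0,0,0], force=20)

```text
clock: 7.07
tcp_pos: [482.6, -320.6, 72.7]
tcp_rot: [1.0, 0.022, 0.002, -0.0]
wrist_force: [0.3, -0.1, -0.6]
width: 0.448
```

```bash
python3 - <<'E'
from h import *
plan([482.4,-321,98],2.5,5,-1)
c=save('wrist','pics/wrist4.png')
c=save('side','pics/side4.png')
im=cv2.imread('pics/side4.png')
cv2.imwrite('pics/s4z.png',cv2.resize(im[230:310,230:330],None,fx=7.5,fy=7.5,interpolation=cv2.INTER_CUBIC))
E
```

```text
now 7.0667 [ 482.6 -320.6   72.7] 2.48 F [ 0.31 -0.1  -0.63] w 0.448 tilt [ 3.e-03  4.e-04 -1.e+00]
[-1.0, 0.0, 0.1, -5.1, -0.0, -1.0, 0.0, 0.1, -5.1, -0.0, -1.0, 0.0, 0.1, -5.1, -0.0, -1.0, 0.0, 0.1, -5.1, -0.0, -1.0, 0.0, 0.1, -5.1, -0.0, -1.0, 0.0, 0.0, 0.0, 0.0, -1.0, 0.0, 0.0, 0.0, 0.0, -1.0, 0.0, 0.0, 0.0, 0.0]
```

View pics/s4z.png

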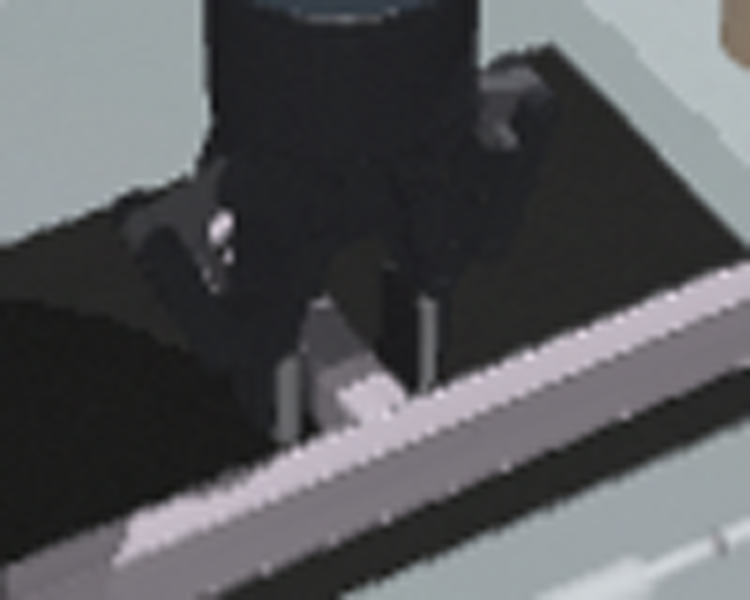

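View pics/wrist4.png

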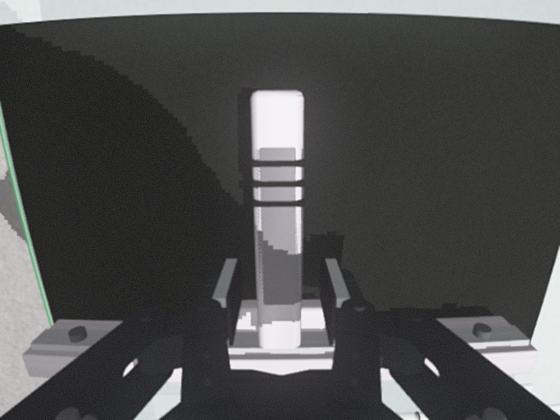

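```bash
python3 - <<'E'
from h import *
c=L('pics/side4.pkl')
for x,y in [(288,443),(300,443),(276,443),(428,390),(418,390),(436,390)]:
    u,v=230+(x+.5)/7.5-.5,230+(y+.5)/7.5-.5
    o,d=ray(c,u,v)
    for Y in (-331.6,-320.6): 
        print((x,y),Y,(o+d*(Y-o[1])/d[1]).round(1))
E
```

```text
(288, 443) -331.6 [ 458.8 -331.6   99.2]
(288, 443) -320.6 [ 464.1 -320.6   86.3]
(300, 443) -331.6 [ 462.8 -331.6   97.4]
(300, 443) -320.6 [ 468.1 -320.6   84.3]
(276, 443) -331.6 [ 454.9 -331.6  101.1]
(276, 443) -320.6 [ 460.1 -320.6   88.2]
(428, 390) -331.6 [ 505.7 -331.6   99.9]
(428, 390) -320.6 [ 511.8 -320.6   86.9]
(418, 390) -331.6 [ 502.3 -331.6  101.5]
(418, 390) -320.6 [ 508.3 -320.6   88.6]
(436, 390) -331.6 [ 508.5 -331.6   98.6]
(436, 390) -320.6 [ 514.6 -320.6   85.6]
```

send_rows(commands=[0.3,0,0,0.5,0,0.4,0,0,0.5,0,0.5,0,0,0,0,0.6,0,0,0,0,0.8,0,0,0,0,1,0,0,0,0,1,0,0,0,0,1,0,0,0,0], force=60)

```text
clock: 7.83
tcp_pos: [482.5, -320.7, 72.0]
tcp_rot: [1.0, 0.022, 0.002, 0.0]
wrist_force: [-0.7, 0.5, 0.9]
width: 0.223
```

```bash
python3 - <<'E'
from h import *
plan([482.4,-321,98],2.5,5,-1)
c=save('wrist','pics/wrist5.png')
E
```

```text
now 7.8333 [ 482.5 -320.7   72. ] 2.5 F [-0.69  0.46  0.94] w 0.223 tilt [ 0.0031  0.     -1.    ]
[-1.0, 0.0, 0.1, -5.2, -0.0, -1.0, 0.0, 0.1, -5.2, -0.0, -1.0, 0.0, 0.1, -5.2, -0.0, -1.0, 0.0, 0.1, -5.2, -0.0, -1.0, 0.0, 0.1, -5.2, -0.0, -1.0, 0.0, 0.0, 0.0, 0.0, -1.0, 0.0, 0.0, 0.0, 0.0, -1.0, 0.0, 0.0, 0.0, 0.0]
```

View pics/wrist5.png

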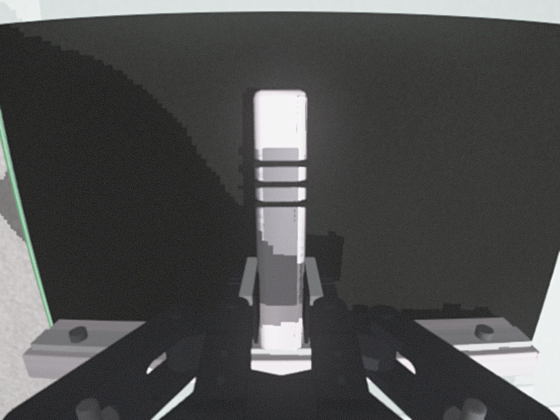

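send_rows(commands=[1,0,0,0,0,1,0,0,-2,0,1,0,0,-6,0,1,0,0,-10,0,1,0,0,-12,0,1,0,0,-14,0,1,0,0,-12,0,1,0,0,-8,0], force=100)

```text
clock: 8.55
tcp_pos: [480.9, -319.5, 139.6]
tcp_rot: [1.0, 0.022, -0.0, -0.002]
wrist_force: [-0.1, -0.0, -2.8]
width: 0.208
```

```bash
python3 - <<'E'
from h import *
plan([500,-50,140],94.5,20,1)
E
```

```text
now 8.55 [ 480.9 -319.5  139.6] 2.48 F [-0.14 -0.01 -2.82] w 0.208 tilt [-5.0e-04  3.3e-03 -1.0e+00]
[1.0, 1.5, -13.4, 0.0, -0.77, 1.0, 2.6, -13.3, 0.0, -0.77, 1.0, 3.7, -13.0, 0.0, -0.77, 1.0, 4.7, -12.7, 0.0, -0.77, 1.0, 5.7, -12.3, 0.0, -0.77, 1.0, 6.7, -11.8, 0.0, -0.77, 1.0, 7.6, -11.2, 0.0, -0.77, 1.0, 8.5, -10.5, 0.0, -0.77]
```

send_rows(commands=[1,1.5,-13.4,0,-0.77,1,2.6,-13.3,0,-0.77,1,3.7,-13,0,-0.77,1,4.7,-12.7,0,-0.77,1,5.7,-12.3,0,-0.77,1,6.7,-11.8,0,-0.77,1,7.6,-11.2,0,-0.77,1,8.5,-10.5,0,-0.77])

```text
clock: 9.22
tcp_pos: [489.1, -210.8, 147.0]
tcp_rot: [0.937, 0.348, 0.003, 0.002]
wrist_force: [0.0, 0.7, -3.3]
width: 0.213
```

```bash
python3 - <<'E'
from h import *
plan([500,-50,140],94.5,12,1,m=16)
E
```

```text
now 9.2167 [ 489.1 -210.8  147. ] 40.74 F [ 0.02  0.69 -3.34] w 0.213 tilt [ 0.0061 -0.0021 -1.    ]
[1.0, 9.4, -9.6, 0.6, -0.75, 1.0, 10.2, -8.8, 0.6, -0.75, 1.0, 10.8, -8.0, 0.6, -0.75, 1.0, 11.4, -7.1, 0.6, -0.75, 1.0, 11.9, -6.2, 0.6, -0.75, 1.0, 12.4, -5.2, 0.6, -0.75, 1.0, 12.7, -4.3, 0.6, -0.75, 1.0, 13.0, -3.3, 0.6, -0.75, 1.0, 13.2, -2.2, 0.6, -0.75, 1.0, 13.4, -1.2, 0.6, -0.75, 1.0, 13.4, -0.1, 0.6, -0.75, 1.0, 13.4, 0.9, 0.6, -0.75, 1.0, 0.0, 0.0, 0.0, 0.0, 1.0, 0.0, 0.0, 0.0, 0.0, 1.0, 0.0, 0.0, 0.0, 0.0, 1.0, 0.0, 0.0, 0.0, 0.0]
```

send_rows(commands=[1,9.4,-9.6,0,-0.75,1,10.2,-8.8,0,-0.75,1,10.8,-8,0,-0.75,1,11.4,-7.1,0,-0.75,1,11.9,-6.2,0,-0.75,1,12.4,-5.2,0,-0.75,1,12.7,-4.3,0,-0.75,1,13,-3.3,0,-0.75])

```text
clock: 9.88
tcp_pos: [494.5, -98.0, 151.2]
tcp_rot: [0.774, 0.633, 0.002, 0.004]
wrist_force: [0.2, 0.5, -3.0]
width: 0.208
```

send_rows(commands=[1,13.2,-2.2,0,-0.75,1,13.4,-1.2,0,-0.75,1,13,0,0,-0.6,1,8,0,0,-0.4,1,0,0,0,0,1,0,0,0,0,1,0,0,0,0,1,0,0,0,0])

```text
clock: 10.55
tcp_pos: [495.4, -46.2, 154.6]
tcp_rot: [0.678, 0.735, 0.003, 0.005]
wrist_force: [-0.7, 0.2, -3.4]
width: 0.209
```

```bash
python3 - <<'E'
from h import *
plan([500,-38,100],94.5,8,1,m=8)
c=save('top','pics/top6.png')
g=cv2.resize(c['color'][180:300,180:320],None,fx=5,fy=5,interpolation=cv2.INTER_CUBIC)
cv2.imwrite('pics/t6z.png',g[:,:,::-1])
E
```

```text
now 10.55 [495.4 -46.2 154.6] 94.58 F [-0.69  0.19 -3.35] w 0.209 tilt [ 0.0107 -0.003  -0.9999]
[1.0, 1.0, 0.6, 6.8, 0.0, 1.0, 1.0, 0.6, 6.8, 0.0, 1.0, 1.0, 0.6, 6.8, 0.0, 1.0, 1.0, 0.6, 6.8, 0.0, 1.0, 1.0, 0.6, 6.8, 0.0, 1.0, 1.0, 0.6, 6.8, 0.0, 1.0, 1.0, 0.6, 6.8, 0.0, 1.0, 1.0, 0.6, 6.8, 0.0]
```

View pics/t6z.png

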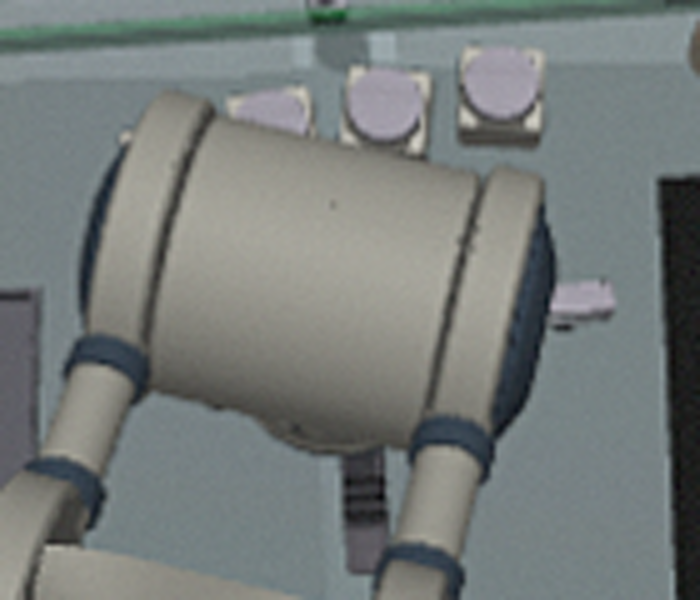

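send_rows(commands=[1,1,0.6,8,0,1,1,0.6,10,0,1,1,0.6,10,0,1,1,0.6,10,0,1,1,0.6,10,0,1,1,0.6,9,0,1,1,0.6,7,0,1,0,0,5,0])

```text
clock: 11.27
tcp_pos: [501.0, -41.7, 80.4]
tcp_rot: [0.681, 0.732, 0.003, 0.006]
wrist_force: [-0.1, 0.2, -2.9]
width: 0.211
```

```bash
python3 - <<'E'
from h import *
plan([534,-35,72.5],94.5,8,1,m=8)
E
```

```text
now 11.2667 [501.  -41.7  80.4] 94.09 F [-0.05  0.2  -2.94] w 0.211 tilt [ 0.0128 -0.0038 -0.9999]
[1.0, 0.5, 4.2, 1.0, -0.01, 1.0, 0.5, 4.2, 1.0, -0.01, 1.0, 0.5, 4.2, 1.0, -0.01, 1.0, 0.5, 4.2, 1.0, -0.01, 1.0, 0.5, 4.2, 1.0, -0.01, 1.0, 0.5, 4.2, 1.0, -0.01, 1.0, 0.5, 4.2, 1.0, -0.01, 1.0, 0.5, 4.2, 1.0, -0.01]
```

send_rows(commands=[1,0.5,3.5,1,-0.01,1,0.5,3.5,1,-0.01,1,0.5,3.5,1,-0.01,1,0.5,3.5,1,-0.01,1,0.5,3.5,1,-0.01,1,0.5,3.5,1,-0.01,1,0.5,3.5,1,-0.01,1,0,0,0,0])

```text
clock: 11.93
tcp_pos: [529.0, -36.1, 73.1]
tcp_rot: [0.679, 0.735, 0.003, 0.007]
wrist_force: [-0.3, -0.5, -3.0]
width: 0.21
```

```bash
python3 - <<'E'
from h import *
plan([534,-35,72.5],94.5,8,1,m=8)
c=save('side','pics/side7.png')
im=cv2.imread('pics/side7.png')
cv2.imwrite('pics/s7z.png',cv2.resize(im[140:270,180:340],None,fx=4.6,fy=4.6,interpolation=cv2.INTER_CUBIC))
E
```

```text
now 11.9333 [529.  -36.1  73.1] 94.53 F [-0.28 -0.49 -3.04] w 0.21 tilt [ 0.0142 -0.004  -0.9999]
[1.0, 0.1, 0.6, 0.1, 0.0, 1.0, 0.1, 0.6, 0.1, 0.0, 1.0, 0.1, 0.6, 0.1, 0.0, 1.0, 0.1, 0.6, 0.1, 0.0, 1.0, 0.1, 0.6, 0.1, 0.0, 1.0, 0.1, 0.6, 0.1, 0.0, 1.0, 0.1, 0.6, 0.1, 0.0, 1.0, 0.1, 0.6, 0.1, 0.0]
```

View pics/s7z.png

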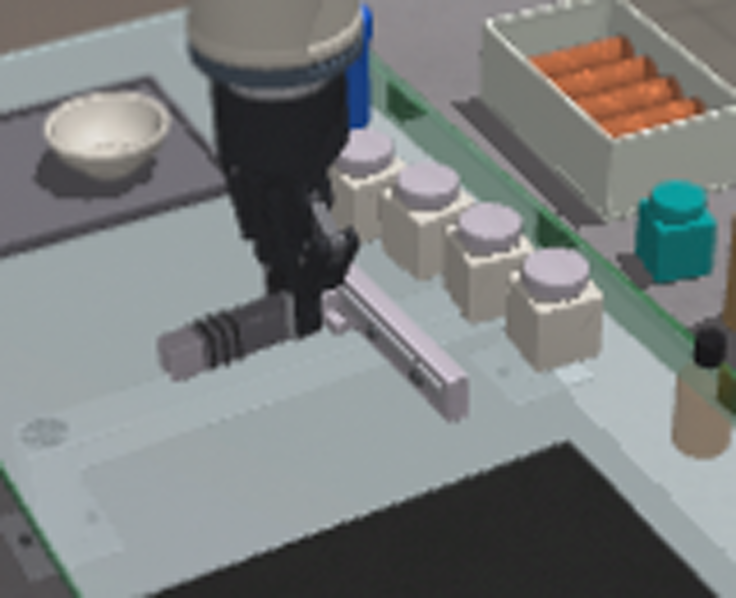

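send_rows(commands=[1,0,2,0.2,0,1,0,3,0.2,0,1,0,3,0.2,0,1,0,3,0.2,0,1,0,3,0.2,0,1,0,3,0.2,0,1,0,2.5,0.2,0,1,0,2,0.2,0])

```text
clock: 12.65
tcp_pos: [551.6, -34.4, 71.9]
tcp_rot: [0.679, 0.734, 0.003, 0.006]
wrist_force: [-0.6, 0.0, -3.1]
width: 0.209
```

```bash
cat >> h.py <<'E'
N=np.array([.9969,.0785]); T=np.array([-.0785,.9969])
def st():
    s,p,y,M=pose(); print('t',round(s['clock'],2),p.round(1),'yaw',round(y,2),'edge n',round(N@p[:2]+45,1),'t',round(T@p[:2],1),'F',np.round(s['wrist_force'],1),'Tq',np.round(s['ft_torque'],2),'tilt',M[:,2].round(4),'w',round(s['width'],3),'tau1',round(s['tau'][0],2))
E
python3 -c "
from h import *
st()"
```

```text
t 12.65 [551.6 -34.4  71.9] yaw 94.52 edge n 592.2 t -77.5 F [-0.6  0.  -3.1] Tq [-0.07  0.03 -0.02] tilt [ 0.0134 -0.0039 -0.9999] w 0.209 tau1 -0.13
```

send_rows(commands=[1,0,2,0.05,0,1,0,2,0.05,0,1,0,2.2,0.05,0,1,0,2.2,0.05,0,1,0,2.2,0.05,0,1,0,2.2,0.05,0,1,0,2.2,0.05,0,1,0,2.2,0.05,0])

```text
clock: 13.32
tcp_pos: [569.8, -32.7, 71.4]
tcp_rot: [0.679, 0.734, 0.003, 0.006]
wrist_force: [-0.9, -0.4, -3.0]
width: 0.205
```

send_rows(commands=[1,0,2.2,0.05,0,1,0,2.2,0.05,0,1,0,2.2,0.05,0,1,0,2.2,0.05,0,1,0,2.2,0.05,0,1,0,2.2,0.05,0,1,0,2.2,0.05,0,1,0,2.2,0.05,0])

```text
clock: 13.98
tcp_pos: [588.1, -31.2, 70.9]
tcp_rot: [0.679, 0.734, 0.002, 0.005]
wrist_force: [-2.7, -0.6, -1.1]
width: 0.212
```

```bash
python3 - <<'E'
from h import *
st()
c=save('side','pics/side8.png')
im=cv2.imread('pics/side8.png')
cv2.imwrite('pics/s8z.png',cv2.resize(im[140:270,180:340],None,fx=4.6,fy=4.6,interpolation=cv2.INTER_CUBIC))
c=save('top','pics/top8.png')
im=cv2.imread('pics/top8.png')
cv2.imwrite('pics/t8z.png',cv2.resize(im[165:265,160:340],None,fx=4.4,fy=4.4,interpolation=cv2.INTER_CUBIC))
E
```

```text
t 13.98 [588.1 -31.2  70.9] yaw 94.53 edge n 628.8 t -77.3 F [-2.7 -0.6 -1.1] Tq [-0.02  0.53  0.02] tilt [ 0.0097 -0.0038 -0.9999] w 0.212 tau1 0.38
```

View pics/s8z.png

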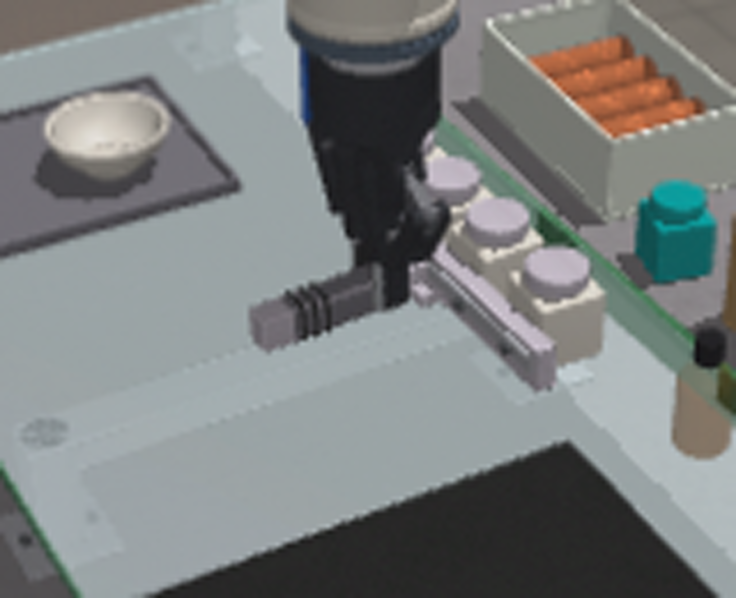

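View pics/t8z.png

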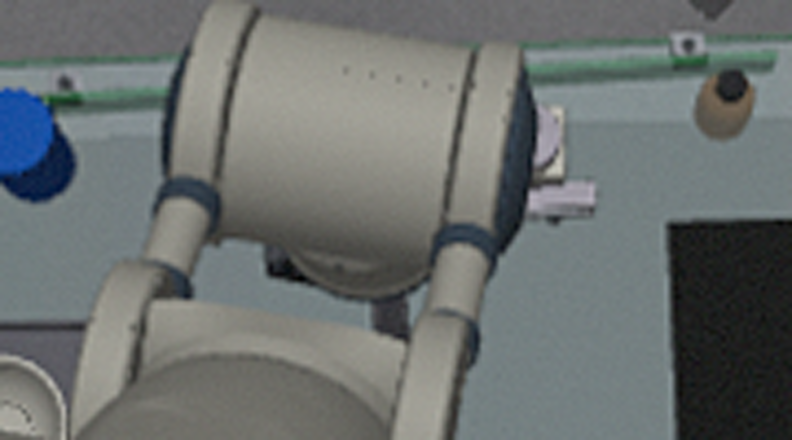

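send_rows(commands=[1,0,2,-0.15,0,1,0,2,-0.15,0,1,0,2,-0.15,0,1,0,2,-0.15,0,1,0,2,-0.15,0,1,0,2,-0.15,0,1,0,1.8,-0.1,0,1,0,1.5,-0.1,0])

```text
clock: 14.75
tcp_pos: [604.3, -29.7, 71.7]
tcp_rot: [0.679, 0.735, 0.002, 0.004]
wrist_force: [-1.8, -1.2, -3.9]
width: 0.215
```

```bash
python3 -c "
from h import *
st()"
```

```text
t 14.75 [604.3 -29.7  71.7] yaw 94.53 edge n 645.1 t -77.1 F [-1.8 -1.2 -3.9] Tq [-0.05  0.46 -0.01] tilt [ 0.0087 -0.0035 -1.    ] w 0.215 tau1 0.08
```

send_rows(commands=[1,0,0.8,0,0,1,0,0.8,0,0,1,0,0.8,0,0,1,0,0.8,0,0,1,0,0.8,0,0,1,0,0.8,0,0,1,0,0.8,0,0,1,0,0.8,0,0])

```text
clock: 15.42
tcp_pos: [611.3, -29.2, 71.8]
tcp_rot: [0.679, 0.734, 0.002, 0.004]
wrist_force: [-2.3, -0.1, -4.3]
width: 0.211
```

```bash
python3 - <<'E'
from h import *
st()
c=save('side','pics/side9.png')
im=cv2.imread('pics/side9.png')
cv2.imwrite('pics/s9z.png',cv2.resize(im[160:250,230:340],None,fx=6.6,fy=6.6,interpolation=cv2.INTER_CUBIC))
c=save('wrist','pics/wrist9.png')
E
```

```text
t 15.42 [611.3 -29.2  71.8] yaw 94.53 edge n 652.1 t -77.1 F [-2.3 -0.1 -4.3] Tq [-0.05  0.44 -0.05] tilt [ 0.0084 -0.0034 -1.    ] w 0.211 tau1 0.12
```

View pics/s9z.png

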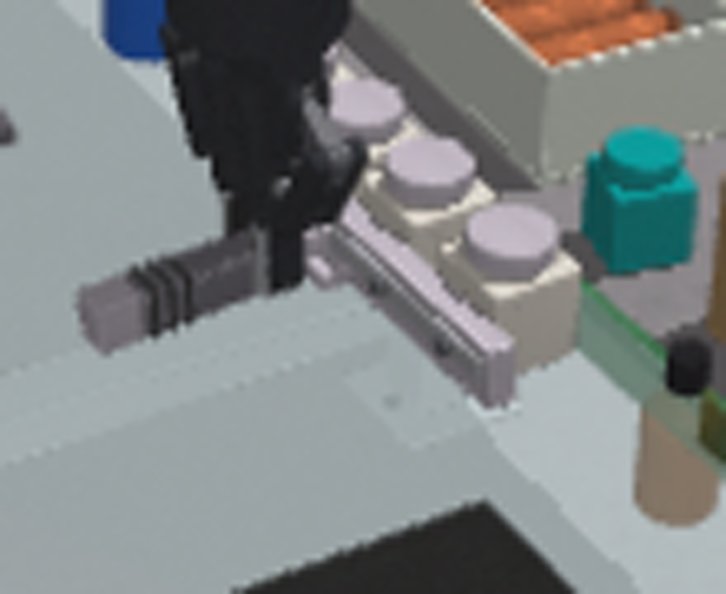

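View pics/wrist9.png

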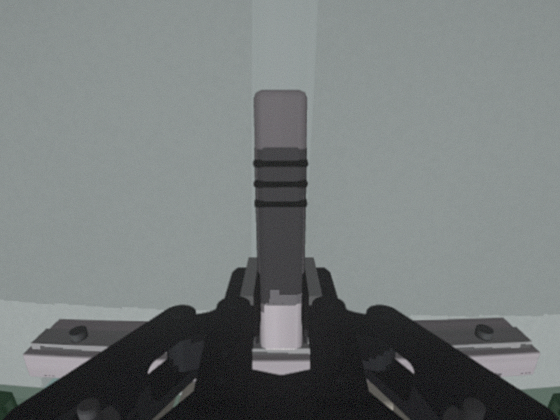

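send_rows(commands=[1,0,0.4,0,0,1,0,0.4,0,0,1,0,0.4,0,0,1,0,0.4,0,0,1,0,0.3,0,0,1,0,0.3,0,0,1,0,0.3,0,0,1,0,0.3,0,0])

```text
clock: 16.18
tcp_pos: [612.5, -28.9, 71.9]
tcp_rot: [0.679, 0.734, 0.001, 0.003]
wrist_force: [-5.4, 0.6, -1.3]
width: 0.207
```

```bash
python3 -c "
from h import *
st()"
```

```text
t 16.18 [612.5 -28.9  71.9] yaw 94.51 edge n 653.4 t -76.9 F [-5.4  0.6 -1.3] Tq [-0.1   0.83 -0.16] tilt [ 0.0053 -0.0032 -1.    ] w 0.207 tau1 0.47
```

send_rows(commands=[1,0,0.3,0,0.01,1,0,0.3,0,0.01,1,0,0.3,0,0.01,1,0,0.3,0,0.01,1,0,0.3,0,0.01,1,0,0.3,0,0.01,1,0,0.3,0,0.01,1,0,0.3,0,0.01])

```text
clock: 16.85
tcp_pos: [612.5, -28.8, 71.9]
tcp_rot: [0.682, 0.732, -0.001, 0.001]
wrist_force: [-5.5, -1.1, -0.6]
width: 0.211
```

```bash
python3 -c "
from h import *
st()"
```

```text
t 16.85 [612.5 -28.8  71.9] yaw 94.06 edge n 653.3 t -76.8 F [-5.5 -1.1 -0.6] Tq [-0.02  0.91  0.34] tilt [ 6.0e-04 -3.6e-03 -1.0e+00] w 0.211 tau1 0.23
```

send_rows(commands=[1,0,0.3,0,0,1,0,0.3,0,0,1,0,0.3,0,0,1,0,0.3,0,0,1,0,0.4,0,0,1,0,0.4,0,0,1,0,0.4,0,0,1,0,0.4,0,0])

```text
clock: 17.52
tcp_pos: [612.4, -28.8, 72.0]
tcp_rot: [0.681, 0.732, -0.003, -0.0]
wrist_force: [-5.9, -0.9, -0.1]
width: 0.209
```

```bash
python3 - <<'E'
from h import *
st()
save('side','pics/side10.png')
st()
save('top','pics/top10.png')
im=cv2.imread('pics/side10.png')
cv2.imwrite('pics/s10z.png',cv2.resize(im[160:250,230:340],None,fx=6.6,fy=6.6,interpolation=cv2.INTER_CUBIC))
im=cv2.imread('pics/top10.png')
cv2.imwrite('pics/t10z.png',cv2.resize(im[165:235,160:340],None,fx=4.4,fy=4.4,interpolation=cv2.INTER_CUBIC))
E
```

```text
t 17.52 [612.4 -28.8  72. ] yaw 94.18 edge n 653.2 t -76.8 F [-5.9 -0.9 -0.1] Tq [-0.1   1.01  0.19] tilt [-0.0051 -0.0043 -1.    ] w 0.209 tau1 0.5
t 17.57 [612.4 -28.8  72. ] yaw 94.17 edge n 653.2 t -76.8 F [-6.2 -0.6  0.8] Tq [-0.06  0.97  0.19] tilt [-0.0052 -0.0043 -1.    ] w 0.208 tau1 0.5
```

View pics/s10z.png

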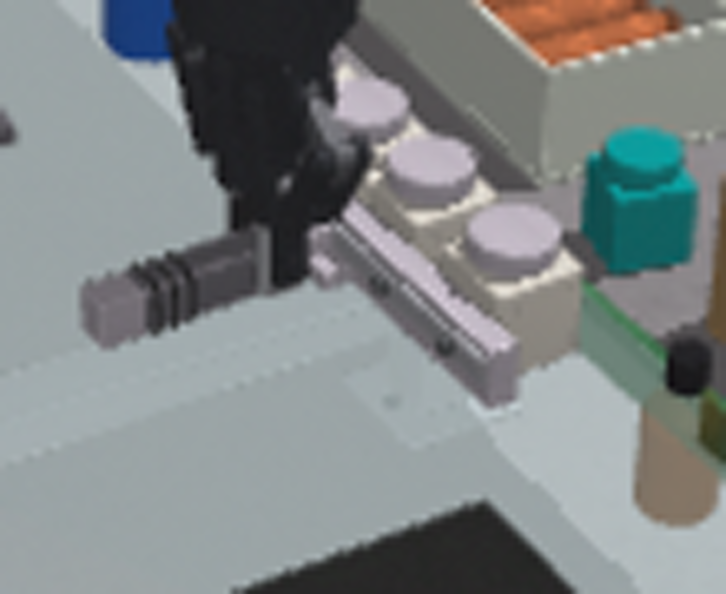

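View pics/t10z.png

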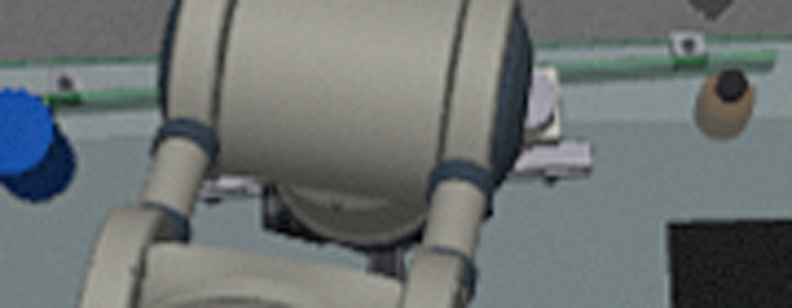

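send_rows(commands=[1,0,0.4,0,-0.01,1,0,0.4,0,-0.01,1,0,0.4,0,-0.01,1,0,0.4,0,-0.005,1,0,0.45,0,0,1,0,0.45,0,0,1,0,0.45,0,0,1,0,0.45,0,0])

```text
clock: 18.28
tcp_pos: [612.2, -28.8, 72.0]
tcp_rot: [0.679, 0.734, -0.006, -0.003]
wrist_force: [-6.0, -1.0, 0.8]
width: 0.21
```

```bash
python3 - <<'E'
from h import *
st()
E
```

```text
t 18.28 [612.2 -28.8  72. ] yaw 94.4 edge n 653.0 t -76.7 F [-6.  -1.   0.8] Tq [-0.16  1.01 -0.11] tilt [-0.0118 -0.0046 -0.9999] w 0.21 tau1 0.7
```

send_rows(commands=[1,0,0.5,0,0.005,1,0,0.5,0,0.005,1,0,0.5,0,0.003,1,0,0.5,0,0,1,0,0.5,0,0,1,0,0.5,0,0,1,0,0.5,0,0,1,0,0.5,0,0])

```text
clock: 18.95
tcp_pos: [612.0, -28.8, 71.9]
tcp_rot: [0.68, 0.733, -0.009, -0.006]
wrist_force: [-7.2, -1.1, 0.7]
width: 0.207
```

```bash
python3 - <<'E'
from h import *
st()
save('side','pics/side11.png')
st()
im=cv2.imread('pics/side11.png')
cv2.imwrite('pics/s11z.png',cv2.resize(im[160:250,230:340],None,fx=6.6,fy=6.6,interpolation=cv2.INTER_CUBIC))
E
```

```text
t 18.95 [612.  -28.8  71.9] yaw 94.34 edge n 652.8 t -76.7 F [-7.2 -1.1  0.7] Tq [-0.18  1.01  0.03] tilt [-0.0199 -0.005  -0.9998] w 0.207 tau1 0.73
t 19.0 [612.  -28.8  71.9] yaw 94.34 edge n 652.8 t -76.7 F [-7.6 -0.7  0.8] Tq [-0.12  1.06  0.02] tilt [-0.02   -0.005  -0.9998] w 0.212 tau1 0.73
```

View pics/s11z.png

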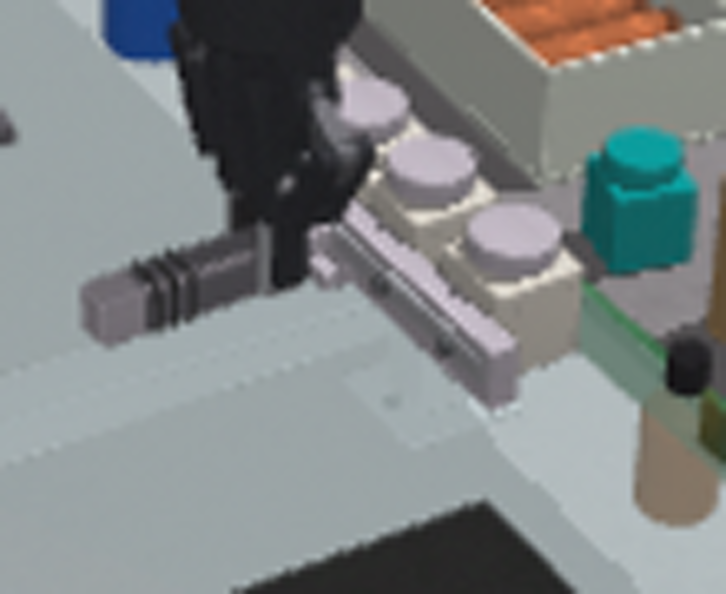

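send_rows(commands=[1,0,-0.3,0,0,1,0,-0.7,0,0,1,0,-1.5,0,0,1,0,-3,0,0,1,0,-5,0,0,1,0,-7,0,0,1,0,-9,0,0,1,0,-10,0,0])

```text
clock: 19.67
tcp_pos: [576.7, -31.9, 73.2]
tcp_rot: [0.68, 0.733, -0.007, -0.003]
wrist_force: [0.0, 0.5, -2.8]
width: 0.213
```

send_rows(commands=[1,0,-10,0,0,1,0,-10,0,0,1,0,-10,0,0,1,0,-10,-5,0,1,0,-10,-10,0,1,0,-10,-14,0,1,0,-8,-14,0,1,0,-4,-10,0])

```text
clock: 20.33
tcp_pos: [492.5, -37.0, 128.6]
tcp_rot: [0.68, 0.733, -0.008, -0.006]
wrist_force: [0.2, 0.3, -3.2]
width: 0.212
```

```bash
python3 - <<'E'
from h import *
st()
save('side','pics/side12.png')
c=save('top','pics/top12.png')
im=cv2.imread('pics/side12.png')
cv2.imwrite('pics/s12z.png',cv2.resize(im[140:240,220:340],None,fx=6,fy=6,interpolation=cv2.INTER_CUBIC))
im=cv2.imread('pics/top12.png')
cv2.imwrite('pics/t12z.png',cv2.resize(im[165:235,160:340],None,fx=4.4,fy=4.4,interpolation=cv2.INTER_CUBIC))
plan([482.5,-320.7,140],2.5,20,1,m=8)
E
```

```text
t 20.33 [492.5 -37.  128.6] yaw 94.33 edge n 533.1 t -75.5 F [ 0.2  0.3 -3.2] Tq [ 0.01 -0.11 -0.06] tilt [-0.0198 -0.0045 -0.9998] w 0.212 tau1 0.17
now 20.4333 [494.  -37.2 129.1] 94.32 F [ 0.16  0.12 -4.09] w 0.211 tilt [-0.0172 -0.005  -0.9998]
[1.0, -14.1, -1.6, -0.5, 0.77, 1.0, -14.2, -0.5, -0.5, 0.77, 1.0, -14.2, 0.6, -0.5, 0.77, 1.0, -14.1, 1.8, -0.5, 0.77, 1.0, -13.9, 2.9, -0.5, 0.77, 1.0, -13.6, 4.0, -0.5, 0.77, 1.0, -13.3, 5.1, -0.5, 0.77, 1.0, -12.8, 6.1, -0.5, 0.77]
```

View pics/s12z.png

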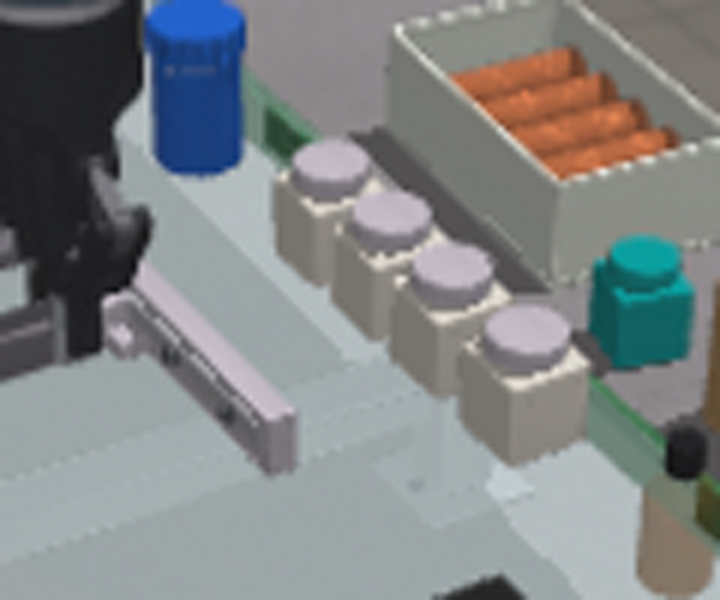

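View pics/t12z.png

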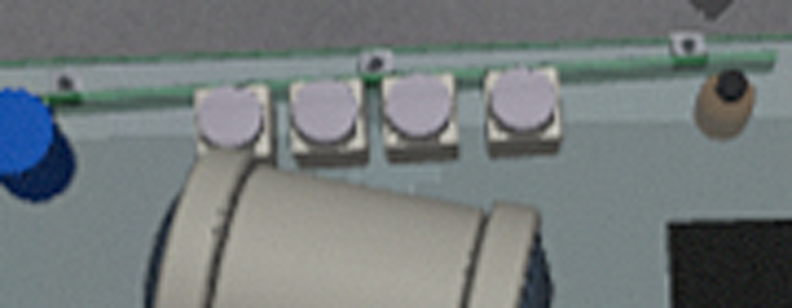

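send_rows(commands=[1,-14.1,-1.6,-1.5,0.77,1,-14.2,-0.5,-1.5,0.77,1,-14.2,0.6,-1.5,0.77,1,-14.1,1.8,-1,0.77,1,-13.9,2.9,-1,0.77,1,-13.6,4,-0.5,0.77,1,-13.3,5.1,0,0.77,1,-12.8,6.1,0,0.77])

```text
clock: 21.1
tcp_pos: [490.4, -153.2, 134.1]
tcp_rot: [0.883, 0.47, -0.008, -0.001]
wrist_force: [0.3, 0.8, -3.0]
width: 0.215
```

```bash
python3 - <<'E'
from h import *
st()
plan([482.5,-320.7,140],2.5,13,1,m=16)
E
```

```text
t 21.1 [ 490.4 -153.2  134.1] yaw 56.07 edge n 521.8 t -191.2 F [ 0.3  0.8 -3. ] Tq [ 0.01 -0.01 -0.09] tilt [-0.0149 -0.0047 -0.9999] w 0.215 tau1 4.06
now 21.1 [ 490.4 -153.2  134.1] 56.07 F [ 0.33  0.76 -3.03] w 0.215 tilt [-0.0149 -0.0047 -0.9999]
[1.0, -11.0, 6.7, -0.5, 0.69, 1.0, -10.5, 7.5, -0.5, 0.69, 1.0, -10.0, 8.2, -0.5, 0.69, 1.0, -9.3, 8.9, -0.5, 0.69, 1.0, -8.7, 9.5, -0.5, 0.69, 1.0, -8.0, 10.1, -0.5, 0.69, 1.0, -7.2, 10.7, -0.5, 0.69, 1.0, -6.4, 11.2, -0.5, 0.69, 1.0, -5.6, 11.6, -0.5, 0.69, 1.0, -4.8, 12.0, -0.5, 0.69, 1.0, -3.9, 12.3, -0.5, 0.69, 1.0, -3.0, 12.5, -0.5, 0.69, 1.0, -2.1, 12.7, -0.5, 0.69, 1.0, 0.0, 0.0, 0.0, 0.0, 1.0, 0.0, 0.0, 0.0, 0.0, 1.0, 0.0, 0.0, 0.0, 0.0]
```

send_rows(commands=[1,-11,6.7,0,0.69,1,-10.5,7.5,0,0.69,1,-10,8.2,0,0.69,1,-9.3,8.9,0,0.69,1,-8.7,9.5,0,0.69,1,-8,10.1,0,0.69,1,-7.2,10.7,0,0.69,1,-6.4,11.2,0,0.69])

```text
clock: 21.77
tcp_pos: [485.1, -262.3, 129.3]
tcp_rot: [0.983, 0.184, -0.008, 0.0]
wrist_force: [0.6, -0.2, -2.9]
width: 0.214
```

send_rows(commands=[1,-5.6,11.6,0,0.69,1,-4.8,12,0,0.69,1,-3.9,12,0,0.69,1,-2,8,0,0.5,1,0,3,0,0.2,1,0,0,0,0,1,0,0,0,0,1,0,0,0,0])

```text
clock: 22.43
tcp_pos: [481.8, -316.4, 124.3]
tcp_rot: [0.999, 0.031, -0.009, 0.001]
wrist_force: [-0.5, 0.5, -2.1]
width: 0.203
```

```bash
python3 - <<'E'
from h import *
st()
plan([482.5,-320.7,90],2.5,8,1,m=8)
E
```

```text
t 22.43 [ 481.8 -316.4  124.3] yaw 3.5 edge n 500.5 t -353.3 F [-0.5  0.5 -2.1] Tq [ 0.03 -0.08  0.  ] tilt [-0.0172 -0.0025 -0.9998] w 0.203 tau1 -0.69
now 22.4333 [ 481.8 -316.4  124.3] 3.5 F [-0.49  0.48 -2.14] w 0.203 tilt [-0.0172 -0.0025 -0.9998]
[1.0, 0.1, 0.5, 4.3, 0.02, 1.0, 0.1, 0.5, 4.3, 0.02, 1.0, 0.1, 0.5, 4.3, 0.02, 1.0, 0.1, 0.5, 4.3, 0.02, 1.0, 0.1, 0.5, 4.3, 0.02, 1.0, 0.1, 0.5, 4.3, 0.02, 1.0, 0.1, 0.5, 4.3, 0.02, 1.0, 0.1, 0.5, 4.3, 0.02]
```

send_rows(commands=[1,0.2,0.5,5,0.02,1,0.2,0.5,6,0.02,1,0.2,0.5,7,0.02,1,0.2,0.5,7,0.02,1,0.2,0.5,7,0.02,1,0.2,0.5,6,0.02,1,0.2,0.5,4,0.02,1,0.2,0.5,2,0.02])

```text
clock: 23.1
tcp_pos: [483.0, -318.4, 75.0]
tcp_rot: [1.0, 0.024, -0.009, 0.001]
wrist_force: [-0.3, 0.5, -2.9]
width: 0.211
```

```bash
python3 - <<'E'
from h import *
st()
plan([482.5,-320.7,74.5],2.5,8,1,m=8)
E
```

```text
t 23.1 [ 483.  -318.4   75. ] yaw 2.78 edge n 501.6 t -355.3 F [-0.3  0.5 -2.9] Tq [-0.01 -0.03 -0.02] tilt [-0.0181 -0.0015 -0.9998] w 0.211 tau1 0.14
now 23.1 [ 483.  -318.4   75. ] 2.78 F [-0.35  0.5  -2.94] w 0.211 tilt [-0.0181 -0.0015 -0.9998]
[1.0, -0.1, 0.3, 0.1, 0.01, 1.0, -0.1, 0.3, 0.1, 0.01, 1.0, -0.1, 0.3, 0.1, 0.01, 1.0, -0.1, 0.3, 0.1, 0.01, 1.0, -0.1, 0.3, 0.1, 0.01, 1.0, -0.1, 0.3, 0.1, 0.01, 1.0, -0.1, 0.3, 0.1, 0.01, 1.0, -0.1, 0.3, 0.1, 0.01]
```

send_rows(commands=[1,-0.1,0.5,0,0.01,1,-0.1,0.5,0,0.01,1,0,0.5,0,0.01,1,0,0.5,0,0.01,1,0,0.3,0.1,0,1,0,0,0.3,0,1,0,0,0.3,0,1,0,0,0.3,0])

```text
clock: 23.77
tcp_pos: [483.4, -321.6, 74.5]
tcp_rot: [1.0, 0.022, -0.009, 0.001]
wrist_force: [0.0, 0.5, -2.8]
width: 0.209
```

send_rows(commands=[1,0,0,0.3,0,1,0,0,0.3,0,1,0,0,0.3,0,1,0,0,0.3,0,1,0,0,0.3,0,1,0,0,0.3,0,1,0,0,0.3,0,1,0,0,0.3,0])

```text
clock: 24.43
tcp_pos: [483.4, -321.7, 72.8]
tcp_rot: [1.0, 0.022, -0.008, 0.001]
wrist_force: [-3.7, 0.6, 4.5]
width: 0.212
```

```bash
python3 - <<'E'
from h import *
st()
E
```

```text
t 24.43 [ 483.4 -321.7   72.8] yaw 2.49 edge n 501.6 t -358.7 F [-3.7  0.6  4.5] Tq [ 0.07 -0.19  0.05] tilt [-0.0162 -0.0031 -0.9999] w 0.212 tau1 0.45
```

send_rows(commands=[1,0.1,0,0.5,0,1,0.1,0,0.5,0,1,0.1,0,0.5,0,1,0.1,0,0.5,0,1,0.1,0,0.5,0,1,0.1,0,0.5,0,1,0.1,0,0.5,0,1,0.1,0,0.5,0], force=60)

```text
clock: 25.1
tcp_pos: [483.3, -321.9, 72.2]
tcp_rot: [1.0, 0.022, -0.008, 0.002]
wrist_force: [-6.4, 2.4, 11.5]
width: 0.209
```

```bash
python3 - <<'E'
from h import *
st()
E
```

```text
t 25.1 [ 483.3 -321.9   72.2] yaw 2.46 edge n 501.6 t -358.8 F [-6.4  2.4 11.5] Tq [0.5  0.01 0.11] tilt [-0.0155 -0.0043 -0.9999] w 0.209 tau1 0.92
```

```bash
python3 - <<'E'
from h import *
save('side','pics/side13.png'); save('wrist','pics/wrist13.png')
im=cv2.imread('pics/side13.png')
cv2.imwrite('pics/s13z.png',cv2.resize(im[210:340,190:360],None,fx=4.5,fy=4.5,interpolation=cv2.INTER_CUBIC))
E
```

```text
(no output)
```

View pics/s13z.png

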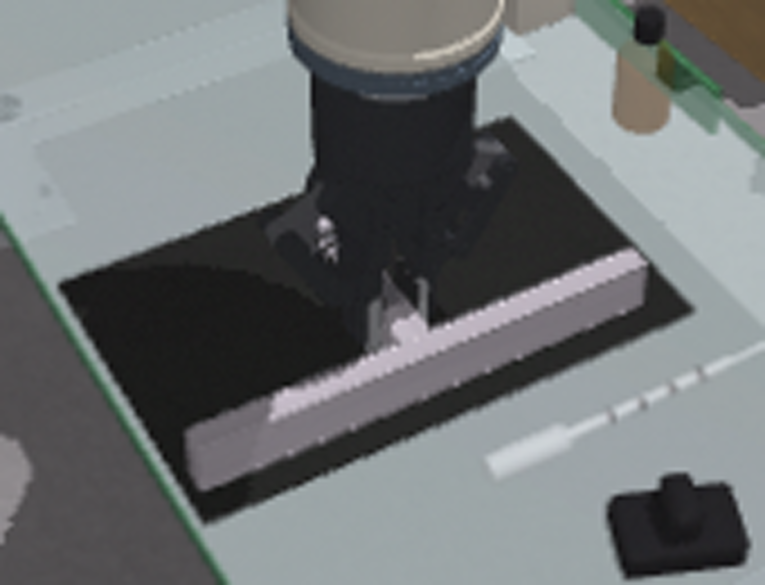

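View pics/wrist13.png

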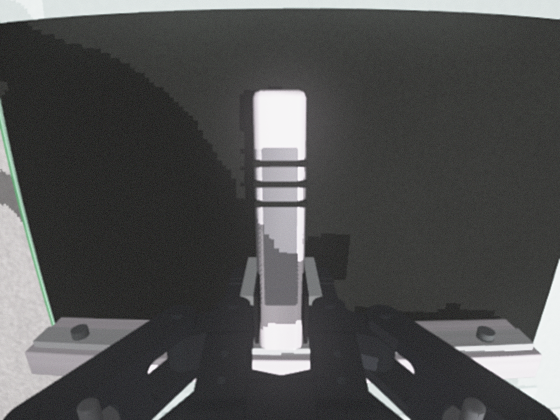

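send_rows(commands=[1,0,0,0,0,1,0,0,0,0,1,0,0,-0.1,0,1,0,0,-0.1,0,0.53,0,0,0,0,0.5,0,0,0,0,0.45,0,0,0,0,0.4,0,0,0,0], force=20)

```text
clock: 25.87
tcp_pos: [483.8, -321.9, 72.5]
tcp_rot: [1.0, 0.022, -0.007, 0.002]
wrist_force: [-0.6, -0.6, 0.4]
width: 0.301
```

```bash
python3 - <<'E'
from h import *
st()
E
```

```text
t 25.87 [ 483.8 -321.9   72.5] yaw 2.46 edge n 502.0 t -358.9 F [-0.6 -0.6  0.4] Tq [-0.04 -0.05 -0.01] tilt [-0.0147 -0.0046 -0.9999] w 0.301 tau1 0.0
```

Released with zero residual force. Open a bit more, then lift straight up.

send_rows(commands=[0.1,0,0,0,0,0,0,0,0,0,-0.2,0,0,-2,0,-0.2,0,0,-6,0,-0.2,0,0,-10,0,-0.3,0,0,-14,0,-0.3,0,0,-16,0,-0.3,0,0,-16,0])

```text
clock: 26.53
tcp_pos: [483.5, -320.6, 138.7]
tcp_rot: [1.0, 0.022, -0.009, 0.001]
wrist_force: [-0.5, -0.1, 0.2]
width: 0.649
```

send_rows(commands=[-1,0,-16,-25,0,-1,0,-30,-25,0,-1,0,-30,-25,0,-1,0,-30,-15,0,-1,10,-30,0,0,-1,-10,-30,0,0,-1,-30,-20,0,0,-1,-30,-10,0,0])

```text
clock: 27.2
tcp_pos: [421.2, -123.1, 244.7]
tcp_rot: [1.0, 0.02, -0.001, 0.004]
wrist_force: [-0.3, -0.6, 0.6]
width: 0.997
```

```bash
python3 - <<'E'
from h import *
st()
c=save('top','pics/top14.png'); im=cv2.imread('pics/top14.png')
save('side','pics/side14.png')
cv2.imwrite('pics/t14z.png',cv2.resize(im[165:335,140:400],None,fx=3,fy=3,interpolation=cv2.INTER_CUBIC))
E
```

```text
t 27.2 [ 421.2 -123.1  244.7] yaw 2.29 edge n 455.2 t -155.8 F [-0.3 -0.6  0.6] Tq [-0.01  0.01 -0.  ] tilt [-0.0019 -0.009  -1.    ] w 0.997 tau1 3.86
```

View pics/t14z.png

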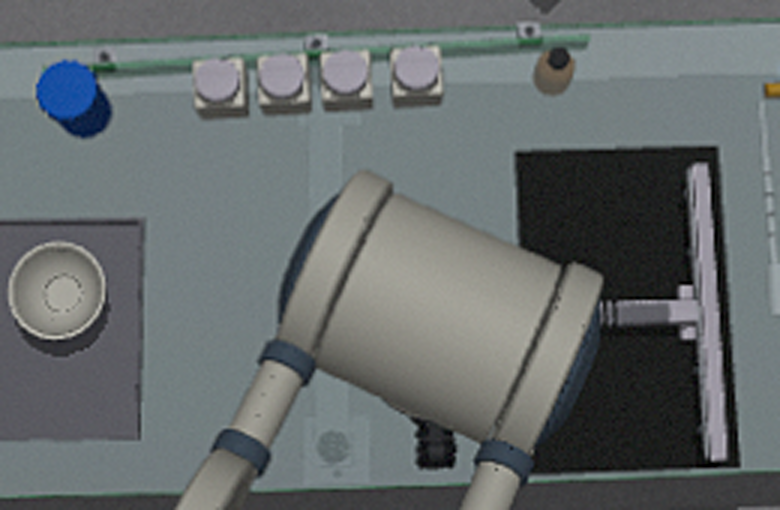

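View pics/side14.png

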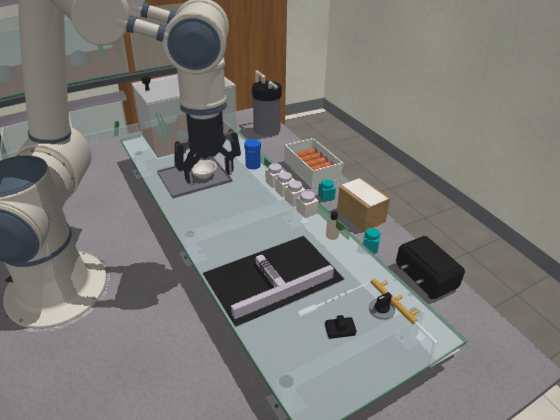

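```bash
python3 - <<'E'
from h import *
t=L('pics/top14.pkl'); 
g=cv2.resize(t['color'][172:207,195:295],None,fx=8,fy=8,interpolation=cv2.INTER_CUBIC); cv2.imwrite('pics/jars14.png',g[:,:,::-1])
hsv=cv2.cvtColor(g,cv2.COLOR_RGB2HSV); lab=cv2.cvtColor(g,cv2.COLOR_RGB2LAB).astype(int)
m=((lab[:,:,0]>130)&(lab[:,:,1]>129)&(lab[:,:,2]<127)).astype(np.uint8)*255
m=cv2.morphologyEx(m,cv2.MORPH_OPEN,np.ones((9,9)))
cs,_=cv2.findContours(m,cv2.RETR_EXTERNAL,cv2.CHAIN_APPROX_NONE)
for c in cs:
    if cv2.contourArea(c)>3000:
        (x,y),r=cv2.minEnclosingCircle(c); p=onz(t,195+(x+.5)/8-.5,172+(y+.5)/8-.5,146)[:2]; print(round(x),round(y),round(r,1),p.round(1),'n',round(N@p,1),'t',round(T@p,1))
E
```

```text
138 154 59.4 [673.7  61.1] n 676.4 t 8.0
311 143 59.2 [678.1   5.8] n 676.4 t -47.5
481 134 58.8 [682.1 -48.6] n 676.2 t -102.0
672 120 58.5 [ 687.5 -109.4] n 676.7 t -163.0
```

View pics/jars14.png

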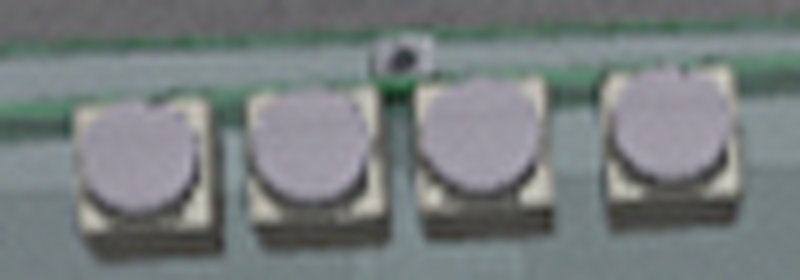

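send_rows(commands=[-1,0,0,0,0,-1,0,0,0,0,-1,0,0,0,0,-1,0,0,0,0,-1,0,0,0,0,-1,0,0,0,0,-1,0,0,0,0,-1,0,0,0,0])

```text
clock: 27.97
tcp_pos: [420.5, -124.5, 247.3]
tcp_rot: [1.0, 0.019, -0.0, 0.005]
wrist_force: [-0.4, 0.2, -0.0]
width: 1.004
```

```bash
python3 - <<'E'
from h import *
st(); print(np.round(read_state()['joint_vel'],3))
t=L('pics/top0.pkl');u=L('pics/top14.pkl')
for c in (t,u):
    g=c['color'][205:330,350:395].astype(int).sum(2)/3
    lab=(g>105)&(np.indices(g.shape)[1]+350<384)
    # head top face right edge per row at a few rows
    print([ (r+205, int(np.argmax(np.abs(np.diff(g[r,12:34])))+362)) for r in (20,40,60,80,100,110)])
print(job_done())
E
```

```text
t 27.97 [ 420.5 -124.5  247.3] yaw 2.19 edge n 454.4 t -157.2 F [-0.4  0.2 -0. ] Tq [ 0.04  0.03 -0.01] tilt [-4.000e-04 -1.010e-02 -9.999e-01] w 1.004 tau1 0.0
[-0.002  0.009 -0.005  0.002 -0.001 -0.001]
[(225, 375), (245, 377), (265, 378), (285, 380), (305, 373), (315, 374)]
[(225, 376), (245, 377), (265, 378), (285, 380), (305, 373), (315, 374)]
the job is handed in; nothing more can be done
None
```

I picked up the scraper and pushed the four jars back until they stood flush on the upstand. Then I pressed the row home, laid the scraper back on its mat, let go and handed the job in at about 28 s.

**Last checks:**
- **Row:** in the top view the four lid centres lie within 0.5 mm of a line parallel to the upstand. Their distance to the upstand matches half a jar's width to within about 1 mm. The jars look square and upright.
- **Press:** about 5 to 8 N in total for some 3 s, so no single jar could have taken 10 N. The turning moment ended near zero, at 0.03 N m, which suggests an even press. That all four jars bore at once is inferred from this, as I had no direct reading for each jar.
- **Scraper:** its head edge lies within about 1 pixel (2.5 mm) of where it was in the first picture. It looks flat on the mat, and the wrist force was near zero once the fingers opened.
- **Other things:** the bowl, canister, dropper, pipette and magnet look unmoved in the final views. The arm is clear of everything and at rest.

**What disagreed or went less well:**
- **Fingertips:** the fingers ended about 20 to 27 mm above the stated TCP. My first close therefore shut on air above the grip, touching nothing. I measured the true tip height in the side view and grasped again lower.
- **Tilt while pressing:** the tool tipped by about 1 degree under the load, so at the end the upper edge of the scraper's face led slightly.
- **Laying down:** because of that tilt the scraper met the mat with a push of about 14 N. I eased it off before opening the fingers.

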